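# Close the generator's service cover with the slot key

### The arm

A 6-joint arm with a two-finger parallel gripper is mounted at the origin on the work surface. World frame = base frame: x ahead of the robot, y to its left, z up, the work surface at z = 0. Lengths are in mm, angles in degrees, forces in N, time in s.
With the tool pointing down it reaches from about 150 to 775 mm from the base axis. Payload 6.1 kg.
Tool frame: the origin (TCP) lies midway between the tips of the shut fingers; the grasp point (between the pads) lies 19 mm behind it; z points along the fingers, y is the line along which they close (so a half turn about z gives the same grasp; the last joint's range is limited). The gripper opens to 85 mm and grips with 20 to 120 N. Pads are 22 mm wide; open, the fingers measure 114 mm over their backs; the gripper's body (76 mm by 85 mm) begins 54 mm behind the grasp point. The pads swing forward as they close: fully open they stand 13 mm farther back than shut.
Start: joints at [-65.145, 7.208, -2.269, 80.523, 0, 90], TCP at [220.661, -476.358, 231.295] pointing down, gripper open.
Joint ranges: [-155.77, 155.77], [-54.66, 111.73], [-72.52, 77.12], [-102.08, 115.82], [-83.92, 84.16], [-180, 180]. Speed limits (degrees/s): [136.94, 136.94, 172.46, 180, 180, 180].

### API

Orientations are given as [roll, pitch, yaw] about the fixed x, y, z axes, in that order (R = Rz(yaw) Ry(pitch) Rx(roll)).
In Python, from bench import r gives the robot as it stands.
- The arm moves only by the tool step_arm, never from a script. Its argument "deltas" is a list of rows, each an object of numbers: "dx", "dy", "dz": the shift along the tool's x, y, z as a fraction of full scale; "rx", "ry", "rz": the turn, a rotation vector about the tool's x, y, z as a fraction of full scale; "hand": the opening, from -1 (shut) to 1 (fully open). In form: [{"dx": .., "dy": .., "dz": .., "rx": .., "ry": .., "rz": .., "hand": ..}, ...]. A call has 1 to 10 rows; each row shifts and turns the commanded pose from where the row before left it, along the tool's axes as they then stand; what a row does not reach is not made up. Full scale, the value 1, is 100 mm for a shift and 180 degrees for a turn. A row lasts 1/10 s, in which the tool goes at most 50 mm and 8.59 degrees, less where a joint would pass 70% of its speed; a pose out of reach is approached as far as the arm can. A call with a number of a shift or a turn outside -1 to 1 is refused whole. A call with a gripper value outside its range is refused whole. The fingers move at their own pace and stop on an object; "squeeze" is the grip in N (left out, the last holds). Time passes only in rows, so rows that do not move let the fingers close. It gives the time, the measured TCP pose, the force, the opening and the grip force at its end, in the units of the state.
- r.get_obs(): the state, without advancing time (a new reading comes with each control period).
- r.camera(name): name is "scene" or "top" or "wrist"; returns the picture (480x640x3 uint8, red, green, blue); there is no depth.
- r.camera_info(name): a dict with "fx", "fy", "cx", "cy" (pixels), "T" (4x4, takes a point from camera to world coordinates). Camera axes: x right, y down, z forward; pixel columns grow to the right and rows downward; lengths in mm; the calibration is good to about 2 mm. A picture is of the moment at which its call begins: read the wrist's pose just before it. camera_info takes no time and is no camera call; for the wrist camera it gives the pose at the moment of the call.
- r.sign_off(): hands the job in; it is judged then, once.
Trained networks look in the newest picture that a camera, given by its name, has taken for a name from the list of things; names that differ only in an ending like _2 or _b are one class to them, and where a whole thing is asked for, a point or a joint stands for the part that bears it (a point fixed in the world has none). Each returns a list of dicts, best first, with "score" (0 to 1); they miss things now and then, are a little off and sometimes report something else, mostly with a low value. They report only what shows in the picture. A call takes as long as a camera call. They do not tell look-alikes from the thing itself.
- r.boxes_of(thing, camera): "bbox" ([centre column, centre row, width, height] in pixels, round what is visible of it).
- r.pinpoint(thing, camera): "uv" ([column, row] in pixels: a listed point, or the origin of a listed thing).
The state is a dict: "time": time; "joint_positions": joint angles; "joint_vel": joint speeds; "effort": joint torques, N m; "position": TCP position; "tool_rot": TCP orientation; "ft_force": force on the tool from outside, world axes, zero at the start; "wrist_torque": the same for the moment, N m; "width": finger opening in mm; "grasp_force": force on a finger pad.
Only numpy, scipy, OpenCV 4.12 (cv2) and the standard library are available. Lean on these libraries where they do the work, as an engineer would, in place of code of your own. Each camera call takes 0.05 s, during which the arm holds its last target. There are 200 camera calls.

### The job

Take the flat-bladed slot key (the one with the flat paddle handle) from its rack and, with its blade, turn both captive screws of the generator control head, the one on the flat top and the one on the sloping front, clockwise until they are tight against their stops. Then hang the key back by its collar in the empty fork of the rack and let go. Do not turn the screws with the fingers, and leave everything else on the counter where it is.

Things in the scene. Friction and masses are not known exactly. Their poses are not given: they have to be found in the camera images.
- blade_key: Slot key, loose, 110 g, hanging upright in one of two forks. Origin: middle of the blade's lower edge; z up the shank, x along the blade's width. From z = 0 up, mm: steel blade 20 wide (x), 3 thick (y), 14 high; shank 10 diameter; square collar 30 x 30, z 55 to 60; black paddle handle 40 wide (x), 12 thick (y), z 60 to 105, parallel to the blade.
- key_collar (a point): Middle of the underside of the slot key's collar (55 mm above the blade's lower edge).
- nut_driver: Not needed, leave it: nut driver of the same length and collar hanging in the other fork; round black handle 28 mm in diameter, round 13 mm socket end. Same origin convention.
- rack: Fixed dark steel rack 90 (x) x 190 (y) x 85 mm; origin: centre of its underside. In its 6 mm top plate (70 x 190 mm, top at 85 mm) are two forks 90 mm apart: slots 14 mm wide, 51 mm long, open at the -x edge. A key hangs with its collar on the plate, shank in the slot, blade along the slot (x), and can be lifted straight out.
- fork_left (a point): Hanging place at the rack's +y fork: on the slot's middle line, level with the plate's top face; x along the slot, its open end towards -x. A hung key's collar underside is here.
- fork_right (a point): The same for the rack's -y fork.
- control_head: Fixed grey generator control head, 180 x 180 x 130 mm; origin: centre of its underside; x from its low front (towards the robot) to its back. Flat top: x 10 to 90 mm, z 130. The front slopes up at 35 degrees from (x -90, z 60) to (x 10, z 130) mm. A service cover lies on both faces with a captive screw in each.
- top_head (a point): Centre of the top screw's outer face, 10 mm above the flat top. x along the slot, z straight out of the head; turns with the screw. Steel head 29.6 mm in diameter, slot 7 mm wide, 7 mm deep, right across. A fixed black ring (inner diameter 31, outer 42 mm), flush with the head, surrounds it.
- top_screw (a joint): Turn of the top screw, rad: grows clockwise as seen looking onto the head; 1.4 = tight, against its stop, where the slot lies along the control head's y, in line with the two small ribs outside the ring. Starts 0 to 0.5. Stiff, stays where left.
- slope_head (a point): The same point and axes for the identical screw in the middle of the sloping face; its z leans 35 degrees from vertical towards the control head's front (-x).
- slope_screw (a joint): Turn of the sloping screw, same meaning as for the top screw; 1.4 = tight, against its stop.
- parts_bin: Bystander: fixed blue three-part bin of bolts, 90 x 180 x 50 mm; origin at the centre of its underside. It stands on the side of the counter where the rack is not.
- oil_filter: Bystander: loose white oil filter, 72 mm diameter, 80 mm tall; origin under its centre.
- belt_pulley: Bystander: loose aluminium belt pulley lying flat, 80 mm diameter, 34 mm high; origin under its centre.
- tape_roll: Bystander: loose grey ring of tape lying flat, 90 mm diameter, 25 mm high; origin under its centre.
- spray_can: Bystander: loose green can, 64 mm diameter, 170 mm tall; origin under its centre.
Things that resemble listed ones, but are neither listed nor needed, are in the scene too. What is shaped like the blade_key but green is not meant.

How it is judged (in metres and radians):
On the way:
1. both screws are turned tight (beyond 1.28 rad) while the key is out of the rack (value of joint each of top_screw, slope_screw above 1.28 rad and distance between key_collar and fork_left above 0.03 m and distance between key_collar and fork_right above 0.03 m), for 0.1 s.
At the end, for the whole second after the job is handed in: Both screws are within 0.12 rad of their stops (1.4 rad). The slot key hangs at rest and upright (within 0.12 rad) in a fork of the rack: its collar within 15 mm, horizontally, of the fork's hanging place and resting on the plate (underside from 4 mm below to 5 mm above its top face) (value of joint each of top_screw, slope_screw above 1.28 rad and ((horizontal distance between key_collar and fork_left below 0.015 m and z of key_collar in the frame of fork_left between -0.004 and 0.005 m) or (horizontal distance between key_collar and fork_right below 0.015 m and z of key_collar in the frame of fork_right between -0.004 and 0.005 m)) and angle between blade_key's own z axis and vertical below 0.12 rad and linear speed of blade_key below 0.02 m/s and angular speed of blade_key below 0.2 rad/s); the robot touches nothing.
It fails at once if the robot itself touches a screw head with more than 1 N (screws are turned with the key) (contact force between any of the fingers, the arm and top_screw above 1 N or contact force between any of the fingers, the arm and slope_screw above 1 N).
It fails at once if another loose thing (nut driver, oil filter, pulley, tape roll, can) is moved by more than 30 mm (distance of any of nut_driver, oil_filter, belt_pulley, tape_roll, spray_can from where it was at the start of the episode above 0.03 m).
It also fails if it takes over 64 s, if anything falls off the work surface, if the arm or the gripper's body presses on something with over 40 N, if the wrist force passes 120 N, or if a joint passes its speed limit or range.

## Working session

There is one attempt and no reset: what is moved stays moved. The work goes in short steps, Python scripts to look and compute and a tool call to move; the robot and the scene stay as the last step left them, time stands still between calls to the robot, and variables do not carry over. Pictures are saved under pics/ and viewed, at most 10 in all, crops included, and the job is handed in when it is done.

Besides the shell and the picture viewer there is one more tool, called after "Call:" as a command line: name --argument value ..., lists and objects as JSON in quotes. step_arm: Moves the arm, as the interface text tells. Its arguments: {"type":"object","properties":{"deltas":{"type":"array"},"squeeze":{"type":"number"}},"required":["deltas"]}

```bash
ls; mkdir -p pics
python3 - <<'E'
from bench import r
import cv2, numpy as np
o=r.get_obs(); print({k:np.round(v,2).tolist() for k,v in o.items()})
for c in ["scene","top"]:
    im=r.camera(c); cv2.imwrite(f"pics/{c}0.png",im[:,:,::-1])
    i=r.camera_info(c); print(c,i["fx"],i["cx"],i["cy"],np.round(i["T"],3).tolist())
    for t in ["blade_key","nut_driver","rack","control_head","top_head","slope_head","fork_left","fork_right","key_collar","parts_bin","spray_can","oil_filter","belt_pulley","tape_roll"]:
        print(t,[(round(d["score"],2),np.round(d["uv"]).tolist()) for d in r.pinpoint(t,c)[:3]])
E
```

```text
pics
{'time': 0.0, 'joint_positions': [-65.15, 7.24, -2.33, 80.52, 0.0, 90.0], 'joint_vel': [0.02, 0.07, -0.08, -0.09, 0.08, 0.02], 'effort': [0.0, -43.59, 35.29, 0.02, 0.0, 0.0], 'position': [220.48, -475.98, 230.52], 'tool_rot': [-179.91, -0.0, 24.86], 'ft_force': [0.84, 0.53, -0.26], 'wrist_torque': [0.02, 0.05, -0.01], 'grasp_force': 0.0, 'width': 85.17}
scene 484.90843053407906 323.2332147014102 245.50497948947995 [[0.234, 0.587, -0.775, 1241.751], [0.972, -0.14, 0.187, -147.439], [0.002, -0.798, -0.603, 636.688], [0.0, 0.0, 0.0, 1.0]]
blade_key [(0.83, [414.0, 221.0]), (0.71, [366.0, 220.0]), (0.5, [165.0, 261.0])]
nut_driver [(0.57, [449.0, 219.0])]
rack [(0.77, [433.0, 232.0]), (0.51, [153.0, 335.0])]
control_head [(0.98, [308.0, 316.0])]
top_head [(0.75, [308.0, 271.0]), (0.25, [328.0, 244.0])]
slope_head []
fork_left [(0.64, [458.0, 199.0]), (0.47, [196.0, 383.0])]
fork_right [(0.91, [417.0, 204.0]), (0.66, [458.0, 200.0])]
key_collar [(0.94, [367.0, 199.0]), (0.84, [416.0, 199.0]), (0.63, [403.0, 194.0])]
parts_bin [(0.91, [164.0, 260.0])]
spray_can [(0.65, [193.0, 380.0])
[... 367 characters left out ...]
]), (0.57, [219.0, 336.0]), (0.53, [258.0, 331.0])]
nut_driver [(0.58, [183.0, 292.0]), (0.25, [218.0, 296.0])]
rack [(0.7, [207.0, 290.0]), (0.26, [456.0, 230.0])]
control_head [(0.68, [341.0, 223.0])]
top_head [(0.5, [343.0, 185.0])]
slope_head [(0.45, [348.0, 232.0])]
fork_left [(0.92, [176.0, 296.0])]
fork_right [(0.75, [218.0, 293.0])]
key_collar [(0.79, [216.0, 295.0]), (0.66, [216.0, 336.0]), (0.47, [258.0, 331.0])]
parts_bin [(0.73, [449.0, 307.0]), (0.26, [184.0, 293.0])]
spray_can [(0.68, [424.0, 174.0]), (0.32, [455.0, 226.0])]
oil_filter [(0.78, [219.0, 225.0])]
belt_pulley [(0.62, [311.0, 298.0]), (0.52, [457.0, 232.0]), (0.47, [219.0, 294.0])]
tape_roll [(0.71, [456.0, 230.0])]
```

View pics/scene0.png

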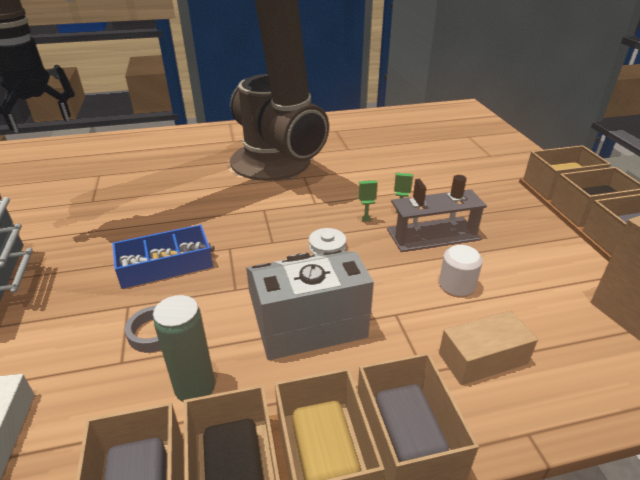

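View pics/top0.png

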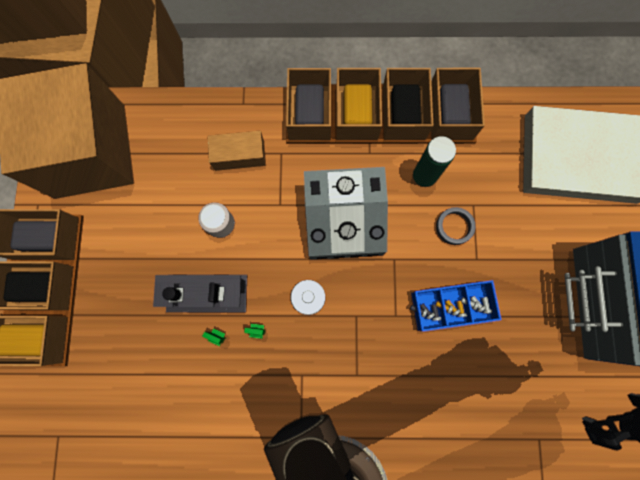

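Scene picture: the control head is in the middle. The rack (scene ~(435,215), top ~(200,293)) holds two black-handled tools.

Candidates in the top picture: the black paddle at (218,293), the green ones at (215,336) and (256,330), and the round black handle at (172,292). The black paddle in the rack fits, because the green ones are excluded and the round one is the nut driver. I'll confirm this in a wrist crop.

```bash
cat > h.py <<'E'
import numpy as np, cv2
from bench import r
from scipy.spatial.transform import Rotation as R
def ray(info,uv):
    d=np.array([(uv[0]-info["cx"])/info["fx"],(uv[1]-info["cy"])/info["fy"],1.])
    T=np.array(info["T"]); d=T[:3,:3]@d; return T[:3,3],d/np.linalg.norm(d)
def tri(obs):  # obs: list of (info,uv) -> point, residuals mm
    A=np.zeros((3,3));b=np.zeros(3);rs=[ray(i,u) for i,u in obs]
    for o,d in rs: P=np.eye(3)-np.outer(d,d);A+=P;b+=P@o
    p=np.linalg.solve(A,b); return p,[round(float(np.linalg.norm((np.eye(3)-np.outer(d,d))@(p-o))),1) for o,d in rs]
def onz(info,uv,z):
    o,d=ray(info,uv); return o+d*(z-o[2])/d[2]
def proj(info,p):
    T=np.linalg.inv(np.array(info["T"])); c=T[:3,:3]@np.asarray(p)+T[:3,3]
    return np.array([info["fx"]*c[0]/c[2]+info["cx"],info["fy"]*c[1]/c[2]+info["cy"]])
E
python3 - <<'E'
from h import *
t=r.camera_info("top");s=r.camera_info("scene")
for n,a,b in [("key_collar",(216,295),(416,199)),("fork_right",(218,293),(417,204)),("fork_left",(176,296),(458,199)),("top_head",(343,185),(308,271)),("rack",(207,290),(433,232)),("head",(341,223),(308,316)),("can",(424,174),(193,380)),("filter",(219,225),(455,284)),("pulley",(311,298),(327,250))]:
    p,e=tri([(t,a),(s,b)]);print(n,np.round(p),e)
print(np.round(onz(t,(348,232),103)))
w=r.camera_info("wrist");o=r.get_obs()
Rt=R.from_euler("xyz",o["tool_rot"],degrees=True).as_matrix()
T=np.array(w["T"]);print(w["fx"],np.round(Rt.T@T[:3,:3],3).tolist(),np.round(Rt.T@(T[:3,3]-o["position"]),1))
E
```

```text
key_collar [428. 255.  92.] [1.9, 1.9]
fork_right [433. 254.  83.] [0.4, 0.4]
fork_left [427. 351.  78.] [1.7, 1.7]
top_head [663. -26. 139.] [6.0, 6.0]
rack [445. 297.  11.] [1.3, 1.3]
head [614. -23. -11.] [2.0, 2.0]
can [ 733. -229.   14.] [3.3, 3.3]
filter [605. 278.  -1.] [3.1, 3.1]
pulley [429.  55.  -9.] [2.5, 2.5]
[567. -32. 103.]
375.5886371683845 [[0.001, -0.964, -0.266], [1.0, 0.001, 0.0], [-0.0, -0.266, 0.964]] [  69.1    0.2 -143.1]
```

Call:
step_arm --deltas '[{"rz":0.046,"dz":-0.17,"hand":1},{"rz":0.046,"dz":-0.17},{"rz":0.046,"dz":-0.17},{"dx":0.27,"dy":-0.32},{"dx":0.27,"dy":-0.32},{"dx":0.27,"dy":-0.32},{"dx":0.27,"dy":-0.32},{"dx":0.27,"dy":-0.32},{"dx":0.27,"dy":-0.32},{"dx":0.27,"dy":-0.32}]'

```text
invalid input
```

Call:
step_arm --deltas '[{"dx":0.27,"dy":-0.32},{"dx":0.27,"dy":-0.32},{"dx":0.27,"dy":-0.32},{"dx":0.27,"dy":-0.32},{"dx":0.27,"dy":-0.32},{"dx":0.27,"dy":-0.32},{"dx":0.1,"dy":-0.15},{},{}]'

```text
invalid input
```

Call:
step_arm --deltas '[{"dx":0,"dy":0,"dz":-0.17,"rx":0,"ry":0,"rz":0.046,"hand":1},{"dx":0,"dy":0,"dz":-0.17,"rx":0,"ry":0,"rz":0.046,"hand":1},{"dx":0,"dy":0,"dz":-0.17,"rx":0,"ry":0,"rz":0.046,"hand":1}]' --squeeze 60

```text
time: 1.8
position: [220.6, -476.2, 282.8]
tool_rot: [-180.0, 0.0, -0.3]
ft_force: [1.2, 0.5, -0.7]
width: 85.1
grasp_force: 0.0
```

Call:
step_arm --deltas '[{"dx":0.27,"dy":-0.32,"dz":0,"rx":0,"ry":0,"rz":0,"hand":1},{"dx":0.27,"dy":-0.32,"dz":0,"rx":0,"ry":0,"rz":0,"hand":1},{"dx":0.27,"dy":-0.32,"dz":0,"rx":0,"ry":0,"rz":0,"hand":1},{"dx":0.27,"dy":-0.32,"dz":0,"rx":0,"ry":0,"rz":0,"hand":1},{"dx":0.27,"dy":-0.32,"dz":0,"rx":0,"ry":0,"rz":0,"hand":1},{"dx":0.27,"dy":-0.32,"dz":0,"rx":0,"ry":0,"rz":0,"hand":1},{"dx":0.27,"dy":-0.32,"dz":0,"rx":0,"ry":0,"rz":0,"hand":1},{"dx":0.27,"dy":-0.32,"dz":0,"rx":0,"ry":0,"rz":0,"hand":1},{"dx":0.27,"dy":-0.32,"dz":0,"rx":0,"ry":0,"rz":0,"hand":1},{"dx":0.27,"dy":-0.32,"dz":0,"rx":0,"ry":0,"rz":0,"hand":1}]'

```text
time: 2.8
position: [491.5, -154.8, 282.5]
tool_rot: [180.0, -0.0, 0.0]
ft_force: [2.1, -0.5, 0.6]
width: 85.3
grasp_force: 0.0
```

Call:
step_arm --deltas '[{"dx":0.27,"dy":-0.32,"dz":0,"rx":0,"ry":0,"rz":0,"hand":1},{"dx":0.27,"dy":-0.32,"dz":0,"rx":0,"ry":0,"rz":0,"hand":1},{"dx":0.27,"dy":-0.32,"dz":0,"rx":0,"ry":0,"rz":0,"hand":1},{"dx":0.27,"dy":-0.32,"dz":0,"rx":0,"ry":0,"rz":0,"hand":1},{"dx":0,"dy":0,"dz":0,"rx":0,"ry":0,"rz":0,"hand":1},{"dx":0,"dy":0,"dz":0,"rx":0,"ry":0,"rz":0,"hand":1}]'

```text
time: 3.4
position: [598.9, -27.4, 281.6]
tool_rot: [180.0, 0.1, 0.1]
ft_force: [-0.7, 0.1, 0.4]
width: 85.2
grasp_force: 0.0
```

```bash
cat >> h.py <<'E'
import json,os
def snap(name,cam="wrist"):
    i=r.camera_info(cam);o=r.get_obs();im=r.camera(cam)
    cv2.imwrite(f"pics/{name}.png",im[:,:,::-1])
    json.dump({k:np.array(v).tolist() for k,v in i.items()},open(f"pics/{name}.json","w"))
    return i,im
def load(name): return json.load(open(f"pics/{name}.json"))
def pts(cam,names,k=2):
    out={}
    for n in names:
        out[n]=[(round(d["score"],2),np.round(d["uv"],1).tolist()) for d in r.pinpoint(n,cam)[:k]];print(n,out[n])
    return out
E
python3 - <<'E'
from h import *
snap("head1");pts("wrist",["top_head","slope_head","control_head"])
E
```

```text
top_head [(0.89, [317.9, 134.4]), (0.19, [48.6, 190.2])]
slope_head [(0.69, [325.8, 245.9])]
control_head [(0.61, [321.6, 183.6])]
```

View pics/head1.png

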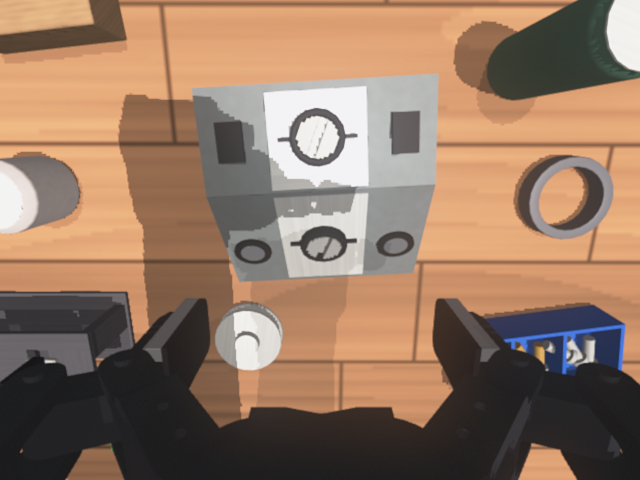

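Wrist picture: the top screw sits at (318,136) with a steep slot, and the sloping screw at (325,243). The ribs lie left and right of each ring. Next comes a second view.

Call:
step_arm --deltas '[{"dx":-0.3,"dy":-0.25,"dz":0.1,"rx":0,"ry":0,"rz":0,"hand":1},{"dx":-0.3,"dy":-0.25,"dz":0.1,"rx":0,"ry":0,"rz":0,"hand":1},{"dx":0,"dy":0,"dz":0,"rx":0,"ry":0,"rz":0,"hand":1},{"dx":0,"dy":0,"dz":0,"rx":0,"ry":0,"rz":0,"hand":1}]'

```text
time: 4.0
position: [538.0, 10.3, 263.1]
tool_rot: [-179.5, -0.1, 0.9]
ft_force: [0.7, -0.2, -0.2]
width: 85.4
grasp_force: 0.0
```

```bash
cat >> h.py <<'E'
def ring(name,uv,w=45,thr=70):
    im=cv2.imread(f"pics/{name}.png",0);u,v=[int(round(x)) for x in uv]
    c=(im[v-w:v+w,u-w:u+w]<thr).astype(np.uint8)
    cs,_=cv2.findContours(c,cv2.RETR_CCOMP,cv2.CHAIN_APPROX_NONE)
    out=[]
    for k in cs:
        if len(k)>40:
            e=cv2.fitEllipse(k); out.append((np.round(np.array(e[0])+[u-w,v-w],1).tolist(),np.round(e[1],1).tolist(),round(e[2]),len(k)))
    return out
E
python3 - <<'E'
from h import *
snap("head2");p=pts("wrist",["top_head","slope_head"])
for n,q in [("head1",[(318,136),(325,244)]),("head2",[p["top_head"][0][1],p["slope_head"][0][1]])]:
    for x in q: print(n,ring(n,x))
a=cv2.imread("pics/head1.png");b=cv2.imread("pics/head2.png")
def crop(im,uv): 
    u,v=[int(round(x)) for x in uv];return cv2.resize(im[max(v-40,0):max(v-40,0)+80,u-50:u+50],(400,300),interpolation=cv2.INTER_CUBIC)
cv2.imwrite("pics/c1.png",np.vstack([np.hstack([crop(a,(318,136)),crop(a,(325,244))]),np.hstack([crop(b,p["top_head"][0][1]),crop(b,p["slope_head"][0][1])])]))
E
```

```text
top_head [(0.67, [378.5, 38.9])]
slope_head [(0.93, [370.6, 181.6]), (0.63, [362.4, 126.0])]
head1 []
head1 [([323.2, 243.4], [31.6, 53.1], 88, 147), ([323.8, 246.8], [23.7, 38.1], 89, 97)]
head2 []
head2 [([370.8, 180.2], [35.9, 51.8], 91, 208)]
```

View pics/c1.png

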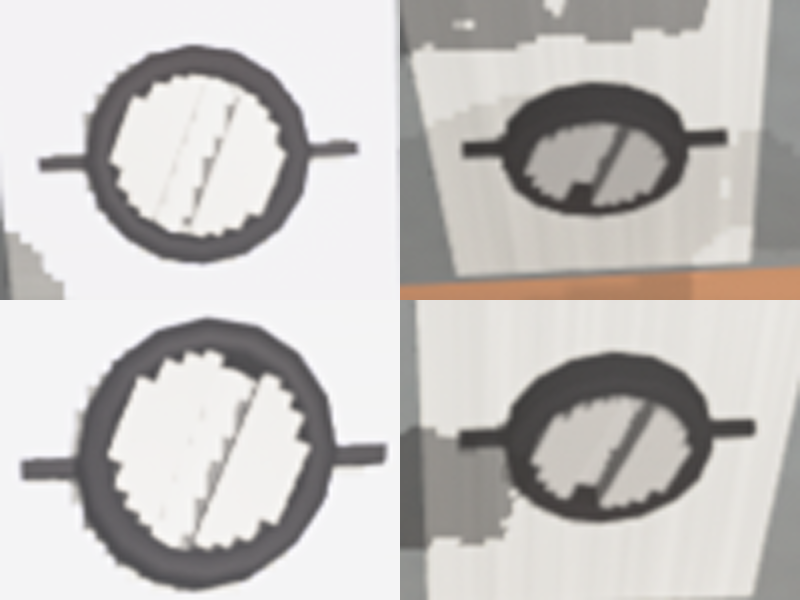

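The crops show each head's disc with its slot: steep, leaning right at the top by about 20–25°. The ribs lie almost horizontal. I'll fit the bright discs and work out the slot angles.

```bash
cat >> h.py <<'E'
def disc(name,uv,thr,w=40):
    im=cv2.imread(f"pics/{name}.png",0);u,v=[int(round(x)) for x in uv]
    v0=max(v-w,0);c=(im[v0:v+w,u-w:u+w]>thr).astype(np.uint8)
    n,l,st,ce=cv2.connectedComponentsWithStats(c,connectivity=4)
    y,x=np.nonzero(c); 
    # keep blobs not touching crop border
    m=np.zeros_like(c)
    for k in range(1,n):
        X,Y,W,H,A=st[k]
        if X>0 and Y>0 and X+W<c.shape[1] and Y+H<c.shape[0] and A>15: m[l==k]=1
    ys,xs=np.nonzero(m);h=cv2.convexHull(np.stack([xs,ys],1).astype(np.int32))
    e=cv2.fitEllipse(h); return np.array(e[0])+[u-w,v0],e[1],e[2]
def onplane(info,uv,p,n):
    o,d=ray(info,uv);return o+d*(np.dot(p-o,n)/np.dot(d,n))
E
python3 - <<'E'
from h import *
I1,I2=load("head1"),load("head2")
T=[disc("head1",(318,136),140),disc("head2",(378.5,38.9),140)]
S=[disc("head1",(325,244),110),disc("head2",(370.6,181.6),110)]
for x in T+S: print(np.round(x[0],1),np.round(x[1],1),round(x[2]))
pt,e=tri([(I1,T[0][0]),(I2,T[1][0])]);print("top",np.round(pt,1),e)
ps,e=tri([(I1,S[0][0]),(I2,S[1][0])]);print("slope",np.round(ps,1),e)
cc={"t1":(I1,(318,136)),"s1":(I1,(325,244)),"t2":(I2,(378.5,38.9)),"s2":(I2,(370.6,181.6))}
off={"t1":(0,0),"s1":(400,0),"t2":(0,300),"s2":(400,300)}
def px(k,c):
    u,v=[int(round(x)) for x in cc[k][1]];x,y=c[0]-off[k][0],c[1]-off[k][1]
    return np.array([u-50+(x+.5)/4-.5,max(v-40,0)+(y+.5)/3.75-.5])
def ang(k,a,b,p,n,yaw):
    A,B=[onplane(cc[k][0],px(k,c),p,n) for c in (a,b)];return A,B
up=np.array([0,0,1.])
A,B=ang("t1",(40,164),(357,148),pt,up,0);d=A-B;yaw=np.arctan2(-d[0],d[1]);print("rib yaw t1",np.degrees(yaw))
A,B=ang("t2",(22,468),(385,453),pt,up,0);d=A-B;yaw2=np.arctan2(-d[0],d[1]);print("rib yaw t2",np.degrees(yaw2))
for k,a,b in [("t1",(188,225),(238,100)),("t1",(163,212),(208,92)),("t2",(190,548),(262,378))]:
    A,B=ang(k,a,b,pt,up,0);d=B-A;print(k,"slot dir deg world",np.degrees(np.arctan2(d[1],d[0])))
y=np.radians(float(np.degrees(yaw)));n=R.from_euler("z",y).as_matrix()@np.array([-np.sin(np.radians(35)),0,np.cos(np.radians(35))])
ex=R.from_euler("z",y).as_matrix()@np.array([np.cos(np.radians(35)),0,np.sin(np.radians(35))]);ey=np.cross(n,ex)
for k,a,b in [("s1",(598,203),(630,125)),("s2",(600,500),(652,402)),("s1",(463,149),(727,137)),("s2",(460,439),(755,428))]:
    A,B=ang(k,a,b,ps,n,0);d=B-A;print(k,"angle from ex towards ey",np.degrees(np.arctan2(d@ey,d@ex)))
E
```

```text
[316.8 136.9] [42.4 43.8] 123
[379.7  39.7] [49.4 53.5] 8
[323.6 247.5] [21.6 35. ] 88
[373.4 182.2] [29.7 39.4] 80
top [667.3 -23.8 140.6] [0.1, 0.1]
slope [572.7 -29.4 105.3] [0.2, 0.2]
rib yaw t1 3.157376180942005
rib yaw t2 3.1600916462306086
t1 slot dir deg world -21.03720546054159
t1 slot dir deg world -20.101596526470583
t2 slot dir deg world -20.496538321741493
s1 angle from ex towards ey -15.177310393058256
s2 angle from ex towards ey -16.806837144706723
s1 angle from ex towards ey -90.139740561461
s2 angle from ex towards ey -89.83769410597118
```

Call:
step_arm --deltas '[{"dx":-0.2,"dy":-0.4,"dz":0,"rx":0,"ry":0,"rz":0,"hand":1},{"dx":-0.2,"dy":-0.4,"dz":0,"rx":0,"ry":0,"rz":0,"hand":1},{"dx":-0.2,"dy":-0.4,"dz":0,"rx":0,"ry":0,"rz":0,"hand":1},{"dx":-0.2,"dy":-0.4,"dz":0,"rx":0,"ry":0,"rz":0,"hand":1},{"dx":-0.2,"dy":-0.4,"dz":0,"rx":0,"ry":0,"rz":0,"hand":1},{"dx":-0.1,"dy":-0.3,"dz":0,"rx":0,"ry":0,"rz":0,"hand":1},{"dx":0,"dy":0,"dz":0,"rx":0,"ry":0,"rz":0,"hand":1},{"dx":0,"dy":0,"dz":0,"rx":0,"ry":0,"rz":0,"hand":1}]'

```text
time: 4.95
position: [424.4, 108.3, 273.5]
tool_rot: [-174.1, 0.0, 10.4]
ft_force: [-0.2, -0.3, 0.8]
width: 85.4
grasp_force: 0.0
```

Run:
```python
from h import *
snap("rack1");pts("wrist",["blade_key","key_collar","fork_left","fork_right","nut_driver"]);print(r.get_obs()["position"])
```

```text
blade_key [(0.85, [204.3, 239.4]), (0.73, [283.5, 245.8])]
key_collar [(0.96, [270.9, 265.4]), (0.9, [183.3, 172.3])]
fork_left []
fork_right [(0.59, [569.1, 59.8])]
nut_driver []
[423.7935736  108.12308123 272.95279048]
```

Call:
step_arm --deltas '[{"dx":-0.3,"dy":-0.3,"dz":0,"rx":0,"ry":0,"rz":0,"hand":1},{"dx":-0.3,"dy":-0.3,"dz":0,"rx":0,"ry":0,"rz":0,"hand":1},{"dx":0,"dy":0,"dz":0,"rx":0,"ry":0,"rz":0,"hand":1},{"dx":0,"dy":0,"dz":0,"rx":0,"ry":0,"rz":0,"hand":1}]'

```text
time: 5.65
position: [360.8, 120.4, 280.4]
tool_rot: [-172.5, 0.0, 12.7]
ft_force: [0.2, 0.0, 0.8]
width: 85.5
grasp_force: 0.0
```

Run:
```python
from h import *
snap("rack2");pts("wrist",["blade_key","key_collar","fork_left","fork_right"]);print(r.get_obs()["position"])
a=cv2.imread("pics/rack1.png");b=cv2.imread("pics/rack2.png")
cv2.imwrite("pics/c2.png",np.vstack([cv2.resize(x[70:340,20:620],(666,300)) for x in (a,b)]))
```

```text
blade_key [(0.98, [237.9, 101.3]), (0.96, [310.1, 194.8])]
key_collar [(0.93, [216.4, 98.0]), (0.83, [299.3, 205.1])]
fork_left []
fork_right []
[361.20371597 120.36751743 279.73791663]
```

View pics/c2.png

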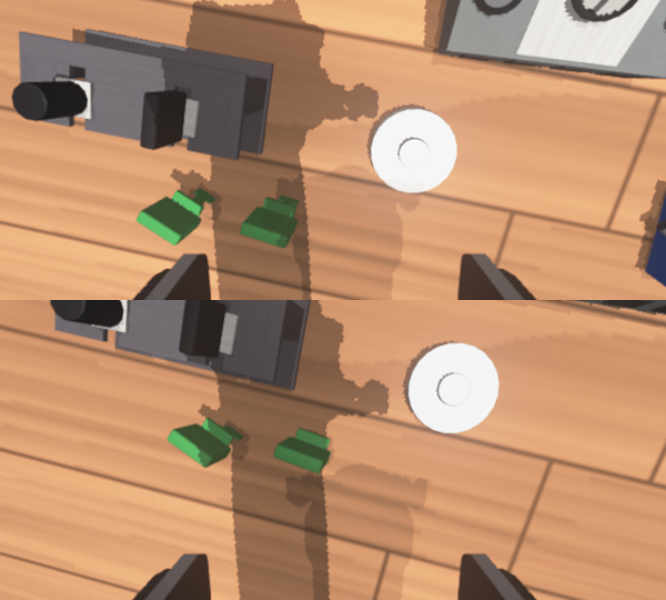

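Run:
```python
from h import *
o=r.get_obs();print({k:np.round(v,2).tolist() for k,v in o.items()})
```

```text
{'time': 5.9, 'joint_positions': [12.57, -8.2, -11.77, 86.56, 7.55, 179.94], 'joint_vel': [0.08, -0.04, -0.07, 0.11, 0.16, -0.0], 'effort': [0.03, -25.95, 35.11, 0.02, 0.42, -0.0], 'position': [361.2, 120.37, 279.74], 'tool_rot': [-172.45, 0.13, 12.63], 'ft_force': [1.41, -0.82, 0.06], 'wrist_torque': [-0.11, -0.06, -0.03], 'grasp_force': 0.0, 'width': 85.33}
```

Joint 6 is at its 180° limit, so I'll use the half-turn grasp (yaw 180) instead.

Call:
step_arm --deltas '[{"dx":0,"dy":0,"dz":0,"rx":-0.042,"ry":0,"rz":0,"hand":1},{"dx":0,"dy":0,"dz":0,"rx":0,"ry":0,"rz":-0.0465,"hand":1},{"dx":0,"dy":0,"dz":0,"rx":0,"ry":0,"rz":-0.0465,"hand":1},{"dx":0,"dy":0,"dz":0,"rx":0,"ry":0,"rz":-0.0465,"hand":1},{"dx":0,"dy":0,"dz":0,"rx":0,"ry":0,"rz":-0.0465,"hand":1},{"dx":0,"dy":0,"dz":0,"rx":0,"ry":0,"rz":-0.0465,"hand":1},{"dx":0,"dy":0,"dz":0,"rx":0,"ry":0,"rz":-0.0465,"hand":1},{"dx":0,"dy":0,"dz":0,"rx":0,"ry":0,"rz":-0.0465,"hand":1},{"dx":0,"dy":0,"dz":0,"rx":0,"ry":0,"rz":-0.0465,"hand":1},{"dx":0,"dy":0,"dz":0,"rx":0,"ry":0,"rz":-0.0465,"hand":1}]'

```text
time: 6.9
position: [366.8, 97.4, 279.8]
tool_rot: [-179.6, -1.0, 89.8]
ft_force: [-0.7, 0.3, -0.6]
width: 85.6
grasp_force: 0.0
```

Call:
step_arm --deltas '[{"dx":0,"dy":0,"dz":0,"rx":0,"ry":0,"rz":-0.0465,"hand":1},{"dx":0,"dy":0,"dz":0,"rx":0,"ry":0,"rz":-0.0465,"hand":1},{"dx":0,"dy":0,"dz":0,"rx":0,"ry":0,"rz":-0.0465,"hand":1},{"dx":0,"dy":0,"dz":0,"rx":0,"ry":0,"rz":-0.0465,"hand":1},{"dx":0,"dy":0,"dz":0,"rx":0,"ry":0,"rz":-0.0465,"hand":1},{"dx":0,"dy":0,"dz":0,"rx":0,"ry":0,"rz":-0.0465,"hand":1},{"dx":0,"dy":0,"dz":0,"rx":0,"ry":0,"rz":-0.0465,"hand":1},{"dx":0,"dy":0,"dz":0,"rx":0,"ry":0,"rz":-0.0465,"hand":1},{"dx":0,"dy":0,"dz":0,"rx":0,"ry":0,"rz":-0.0465,"hand":1},{"dx":0,"dy":0,"dz":0,"rx":0,"ry":0,"rz":-0.0465,"hand":1}]'

```text
time: 7.9
position: [366.8, 97.4, 279.8]
tool_rot: [179.1, -0.5, 173.5]
ft_force: [-0.8, -0.3, -0.3]
width: 85.4
grasp_force: 0.0
```

Call:
step_arm --deltas '[{"dx":0,"dy":0,"dz":0,"rx":0.005,"ry":-0.0028,"rz":-0.036,"hand":1},{"dx":-0.18,"dy":0.35,"dz":0,"rx":0,"ry":0,"rz":0,"hand":1},{"dx":-0.18,"dy":0.35,"dz":0,"rx":0,"ry":0,"rz":0,"hand":1},{"dx":-0.18,"dy":0.35,"dz":0,"rx":0,"ry":0,"rz":0,"hand":1},{"dx":-0.18,"dy":0.35,"dz":0,"rx":0,"ry":0,"rz":0,"hand":1},{"dx":0,"dy":0,"dz":0,"rx":0,"ry":0,"rz":0,"hand":1},{"dx":0,"dy":0,"dz":0,"rx":0,"ry":0,"rz":0,"hand":1}]'

```text
time: 8.6
position: [439.5, 237.4, 279.2]
tool_rot: [180.0, -0.0, 179.7]
ft_force: [-0.2, -0.8, 0.3]
width: 85.7
grasp_force: 0.0
```

Run:
```python
from h import *
snap("rack3");pts("wrist",["blade_key","key_collar","fork_left","fork_right"]);o=r.get_obs();print(o["position"],o["tool_rot"])
```

```text
blade_key [(0.84, [262.3, 117.3]), (0.69, [341.1, 195.2])]
key_collar [(0.88, [346.9, 100.1]), (0.86, [343.7, 207.6])]
fork_left []
fork_right [(0.67, [377.9, 199.9])]
[439.01361323 236.08064252 280.86331895] [1.79903678e+02 1.20665910e-01 1.79559518e+02]
```

Call:
step_arm --deltas '[{"dx":-0.3,"dy":0.3,"dz":0,"rx":0,"ry":0,"rz":0,"hand":1},{"dx":-0.3,"dy":0.3,"dz":0,"rx":0,"ry":0,"rz":0,"hand":1},{"dx":0,"dy":0,"dz":0,"rx":0,"ry":0,"rz":0,"hand":1},{"dx":0,"dy":0,"dz":0,"rx":0,"ry":0,"rz":0,"hand":1}]'

```text
time: 9.25
position: [499.7, 296.2, 279.9]
tool_rot: [180.0, 0.0, 179.6]
ft_force: [-0.4, -0.4, 0.1]
width: 85.6
grasp_force: 0.0
```

Run:
```python
from h import *
snap("rack4");pts("wrist",["blade_key","key_collar","fork_left","fork_right"]);o=r.get_obs();print(o["position"],o["tool_rot"])
a=cv2.imread("pics/rack3.png");b=cv2.imread("pics/rack4.png")
cv2.imwrite("pics/c3.png",np.hstack([cv2.resize(x[:,160:560],(400,480)) for x in (a,b)]))
```

```text
blade_key [(0.86, [203.5, 59.3]), (0.83, [282.9, 37.2])]
key_collar [(0.69, [276.3, 138.3]), (0.62, [179.7, 44.8])]
fork_left []
fork_right []
[499.06117688 295.75230607 281.68158358] [1.79875230e+02 1.58311493e-01 1.79590137e+02]
```

View pics/c3.png

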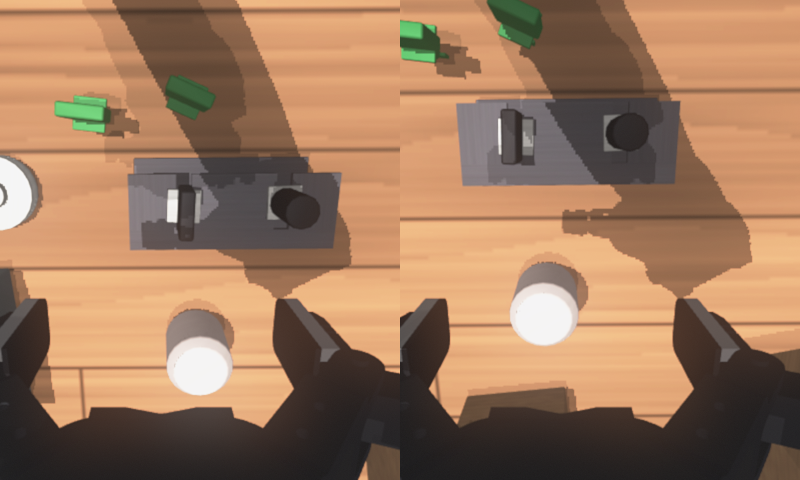

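Run:
```python
from h import *
a=cv2.imread("pics/rack3.png");b=cv2.imread("pics/rack4.png")
f=lambda x,u,v: cv2.resize(x[v-60:v+60,u-40:u+40],(400,600),interpolation=cv2.INTER_CUBIC)
cv2.imwrite("pics/c4.png",np.hstack([f(a,345,207),f(b,275,138)]))
i,j=load("rack3"),load("rack4")
p,e=tri([(i,(343.7,207.6)),(j,(276.3,138.3))]);print(p,e)
```

```text
[435.57967887 258.75530902  88.30012921] [0.2, 0.2]
```

View pics/c4.png

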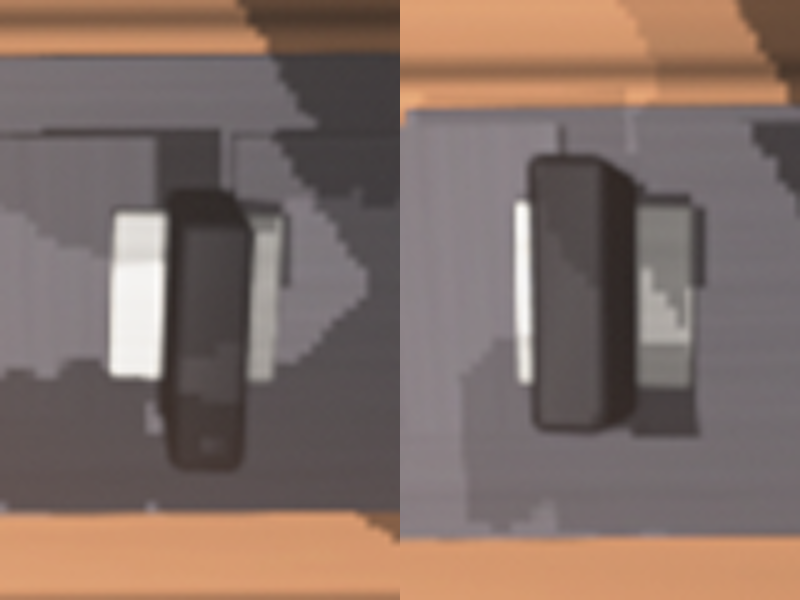

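The enlarged crop confirms it: a black flat paddle on a square collar hanging in the rack's -y fork, at (347,216) in rack3. Next I measure its top, its collar and the rack's yaw.

Run:
```python
from h import *
i,j=load("rack3"),load("rack4")
A=lambda x,y:(345-40+(x+.5)/5-.5,207-60+(y+.5)/5-.5)
B=lambda x,y:(275-40+(x-400+.5)/5-.5,138-60+(y+.5)/5-.5)
for n,a,b in [("handle top",[(180,222),(250,225),(242,468),(172,466)],[(530,157),(605,158),(603,430),(532,428)]),("collar top",[(113,212),(284,212),(274,380),(108,378)],[(515,200),(694,203),(690,386),(517,384)])]:
    P=[]
    for x,y in zip(a,b):
        p,e=tri([(i,A(*x)),(j,B(*y))]);P.append(p)
    P=np.array(P);c=P.mean(0);d=(P[0]+P[1]-P[2]-P[3])/2;w=(P[1]+P[2]-P[0]-P[3])/2
    print(n,np.round(c,1),"len",np.round(np.linalg.norm(d),1),np.linalg.norm(w).round(1),"dir",np.degrees(np.arctan2(-d[1],-d[0])).round(1))
    z=c[2]
# rack yaw: plate front (far) edge rack4 & near edge
for k,I,e1,e2 in [("near4",j,B(410,108),B(790,103)),("far4",j,B(405,541),B(795,538)),("far3",i,A(0,514),A(360,511))]:
    p,q=onz(I,e1,85),onz(I,e2,85);d=q-p;print(k,np.round(p,1),np.round(q,1),np.degrees(np.arctan2(-d[0],d[1])).round(2))
im=cv2.imread("pics/rack4.png")
```

```text
handle top [433.9 258.2 134.4] len 38.6 10.9 dir -1.7
collar top [433.9 258.4  89.7] len 30.2 30.1 dir -2.2
near4 [403.3 226.1  85. ] [402.9 290.4  85. ] 0.38
far4 [476.4 220.4  85. ] [476.3 290.5  85. ] 0.1
far3 [475.9 222.6  85. ] [475.6 290.1  85. ] 0.25
```

Call:
step_arm --deltas '[{"dx":0.33,"dy":-0.19,"dz":0,"rx":0,"ry":0,"rz":0,"hand":0.2},{"dx":0.327,"dy":-0.19,"dz":0,"rx":0,"ry":0,"rz":0,"hand":0.2},{"dx":0,"dy":0,"dz":0.4,"rx":0,"ry":0,"rz":0,"hand":0.2},{"dx":0,"dy":0,"dz":0.4,"rx":0,"ry":0,"rz":0,"hand":0.2},{"dx":0,"dy":0,"dz":0.3,"rx":0,"ry":0,"rz":0.002,"hand":0.2},{"dx":0,"dy":0,"dz":0,"rx":0,"ry":0,"rz":0,"hand":0.2},{"dx":0,"dy":0,"dz":0,"rx":0,"ry":0,"rz":0,"hand":0.2}]'

```text
time: 10.2
position: [433.6, 258.8, 171.5]
tool_rot: [179.9, 0.1, 179.3]
ft_force: [0.1, 0.4, 1.2]
width: 51.5
grasp_force: 0.0
```

Aligned; now down 73 mm and grip.

Call:
step_arm --deltas '[{"dx":0,"dy":0,"dz":0.3,"rx":0,"ry":0,"rz":0,"hand":0.2},{"dx":0,"dy":0,"dz":0.3,"rx":0,"ry":0,"rz":0,"hand":0.2},{"dx":0,"dy":0,"dz":0.13,"rx":0,"ry":0,"rz":0,"hand":0.2},{"dx":0,"dy":0,"dz":0,"rx":0,"ry":0,"rz":0,"hand":-1},{"dx":0,"dy":0,"dz":0,"rx":0,"ry":0,"rz":0,"hand":-1},{"dx":0,"dy":0,"dz":0,"rx":0,"ry":0,"rz":0,"hand":-1},{"dx":0,"dy":0,"dz":0,"rx":0,"ry":0,"rz":0,"hand":-1},{"dx":0,"dy":0,"dz":0,"rx":0,"ry":0,"rz":0,"hand":-1},{"dx":0,"dy":0,"dz":0,"rx":0,"ry":0,"rz":0,"hand":-1}]' --squeeze 90

```text
time: 11.1
position: [435.2, 259.9, 99.7]
tool_rot: [179.8, 0.3, 179.3]
ft_force: [0.4, -0.9, 8.0]
width: 10.9
grasp_force: 88.6
```

Call:
step_arm --deltas '[{"dx":0,"dy":0,"dz":-0.2,"rx":0,"ry":0,"rz":0,"hand":-1},{"dx":0,"dy":0,"dz":-0.4,"rx":0,"ry":0,"rz":0,"hand":-1},{"dx":0,"dy":0,"dz":-0.4,"rx":0,"ry":0,"rz":0,"hand":-1},{"dx":0,"dy":0,"dz":-0.4,"rx":0,"ry":0,"rz":0,"hand":-1},{"dx":0,"dy":0,"dz":-0.2,"rx":0,"ry":0,"rz":0,"hand":-1},{"dx":0,"dy":0,"dz":0,"rx":0,"ry":0,"rz":0,"hand":-1}]'

```text
time: 11.7
position: [435.1, 259.8, 261.4]
tool_rot: [179.7, 0.4, 179.3]
ft_force: [0.3, 0.5, -1.5]
width: 10.8
grasp_force: 87.9
```

Call:
step_arm --deltas '[{"dx":-0.29,"dy":-0.35,"dz":0,"rx":0,"ry":0,"rz":0,"hand":-1},{"dx":-0.29,"dy":-0.35,"dz":0,"rx":0,"ry":0,"rz":0,"hand":-1},{"dx":-0.29,"dy":-0.35,"dz":0,"rx":0,"ry":0,"rz":0,"hand":-1},{"dx":-0.29,"dy":-0.35,"dz":0,"rx":0,"ry":0,"rz":0,"hand":-1},{"dx":-0.29,"dy":-0.35,"dz":0,"rx":0,"ry":0,"rz":0,"hand":-1},{"dx":-0.29,"dy":-0.35,"dz":0,"rx":0,"ry":0,"rz":0,"hand":-1},{"dx":-0.29,"dy":-0.35,"dz":0,"rx":0,"ry":0,"rz":0,"hand":-1},{"dx":0,"dy":0,"dz":0,"rx":0,"ry":0,"rz":0,"hand":-1},{"dx":0,"dy":0,"dz":0,"rx":0,"ry":0,"rz":0,"hand":-1}]'

```text
time: 12.6
position: [633.5, 10.5, 255.2]
tool_rot: [179.9, -0.1, 179.1]
ft_force: [-0.4, 0.5, -0.4]
width: 11.0
grasp_force: 88.0
```

Run:
```python
from h import *
snap("hold1");pts("wrist",["blade_key","key_collar","top_head","slope_head"]);o=r.get_obs()
print({k:np.round(o[k],2).tolist() for k in ("position","tool_rot","joint_positions","ft_force","wrist_torque","width")})
```

```text
blade_key [(0.95, [321.4, 249.9])]
key_collar []
top_head [(0.87, [273.8, 276.5])]
slope_head [(0.62, [267.2, 142.9])]
{'position': [632.94, 12.56, 257.68], 'tool_rot': [179.91, 0.1, 179.36], 'joint_positions': [1.1, 19.52, 16.65, 87.03, 0.08, 1.74], 'ft_force': [-0.36, -0.85, -0.14], 'wrist_torque': [0.02, 0.01, 0.05], 'width': 10.97}
```

View pics/hold1.png

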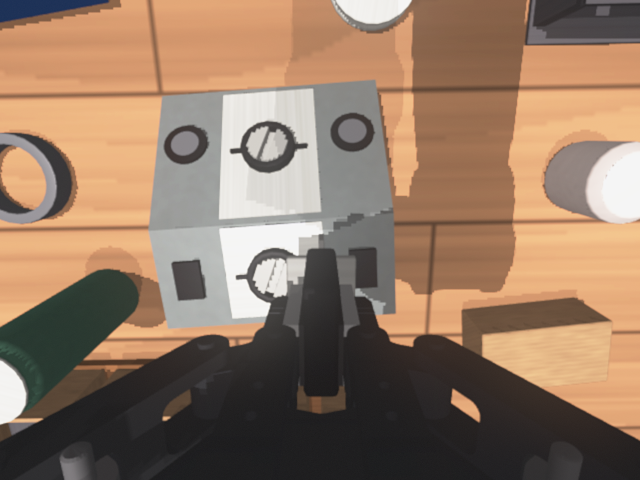

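The picture shows the key held straight, with the paddle at (322,320) and the collar at (320,268). The top screw is at (273,277), half hidden, and the sloping screw at (268,146) is seen nearly face-on. I'll use this view as a third measurement.

Run:
```python
from h import *
I1,I2,I3=load("head1"),load("head2"),load("hold1")
S=[disc("head1",(325,244),110)[0],disc("head2",(370.6,181.6),110)[0],disc("hold1",(267.5,146),120)]
print(S[2]);S3=S[2][0]
p,e=tri([(I1,S[0]),(I2,S[1]),(I3,S3)]);print("slope",np.round(p,1),e)
for a,b in ((S[0],I1),(S[1],I2)): print(np.round(tri([(b,a),(I3,S3)])[0],1))
pred=np.array([571.8,-29.1,103.2])
for I,s in zip((I1,I2,I3),S[:2]+[S3]): print("pred err px",np.round(proj(I,pred)-s,1),"face-plane hit",np.round(onz(I,s,103.2),1))
for I in (I1,I2,I3): print("top proj",np.round(proj(I,[667.3,-23.8,140]),1))
o=r.get_obs();Rt=R.from_euler("xyz",o["tool_rot"],degrees=True).as_matrix()
for dx in (-2,0,2): print(dx,"key origin px",np.round(proj(I3,o["position"]+Rt@[dx,0,69]),1),"collar top mid",np.round(proj(I3,o["position"]+Rt@[dx,0,9]),1))
```

```text
(array([266.47263718, 143.28709793]), (34.89329147338867, 40.88705062866211), 77.76171875)
slope [572.2 -29.4 103.4] [0.2, 0.3, 0.3]
[572.  -29.4 103.1]
[572.1 -29.9  99.5]
pred err px [-0.5  0.1] face-plane hit [571.9 -29.6 103.2]
pred err px [-0.6  0.9] face-plane hit [572.5 -29.6 103.2]
pred err px [ 0.2 -0.3] face-plane hit [572.1 -29.3 103.2]
top proj [316.7 136.8]
top proj [379.6  40. ]
top proj [273.7 278. ]
-2 key origin px [323.4 255.7] collar top mid [324.3 297.8]
0 key origin px [323.4 252.4] collar top mid [324.3 293.5]
2 key origin px [323.4 249.1] collar top mid [324.3 289.2]
```

Call:
step_arm --deltas '[{"dx":-0.178,"dy":-0.176,"dz":0,"rx":0,"ry":0,"rz":0,"hand":-1},{"dx":-0.178,"dy":-0.176,"dz":0,"rx":0,"ry":0,"rz":0,"hand":-1},{"dx":0,"dy":0,"dz":0.1,"rx":0,"ry":0,"rz":0.0367,"hand":-1},{"dx":0,"dy":0,"dz":0.1,"rx":0,"ry":0,"rz":0.0367,"hand":-1},{"dx":0,"dy":0,"dz":0.1,"rx":0,"ry":0,"rz":0.0367,"hand":-1},{"dx":0,"dy":0,"dz":0,"rx":0,"ry":0,"rz":0,"hand":-1},{"dx":0,"dy":0,"dz":0,"rx":0,"ry":0,"rz":0,"hand":-1}]'

```text
time: 13.55
position: [668.4, -23.4, 227.9]
tool_rot: [179.9, 0.1, 159.7]
ft_force: [-0.3, -0.3, -0.0]
width: 10.8
grasp_force: 88.1
```

```bash
cat >> h.py <<'E'
def avg(n=6,show=True):
    P=[];Q=[];F=[];M=[]
    for _ in range(n):
        o=r.get_obs();P.append(o["position"]);Q.append(o["tool_rot"]);F.append(o["ft_force"]);M.append(o["wrist_torque"]);r.camera("wrist")
    rot=R.from_euler("xyz",Q,degrees=True).mean();p=np.mean(P,0)
    if show: print("pos",np.round(p,1),"sd",np.round(np.std(P,0),1),"rot",np.round(rot.as_euler("xyz",degrees=True),2),"F",np.round(np.mean(F,0),1),"M",np.round(np.mean(M,0),2),"t",r.get_obs()["time"])
    return p,rot
def step(p,rot,key,zx,blade=None,ox=1.2,L=69.,s=1.0):
    # tool-axes shift (units of 100mm) putting key origin at 'key' and turn (units 180deg) making tool z=zx, tool x as 'blade'
    zx=np.array(zx)/np.linalg.norm(zx);x=np.array(blade)-np.dot(blade,zx)*zx;x/=np.linalg.norm(x)
    G=np.stack([x,np.cross(zx,x),zx],1);tcp=np.array(key)-G@[ox,0,L]
    print("tcp goal",np.round(tcp,1),"shift",np.round(rot.inv().apply(tcp-p)/100,3),"turn",np.round((rot.inv()*R.from_matrix(G)).as_rotvec(degrees=True)/180,4))
E
python3 - <<'E'
from h import *
p,q=avg()
a=np.radians(159.5);step(p,q,[667.3,-23.8,150],[0,0,-1],[np.cos(a),np.sin(a),0])
E
```

```text
pos [668.8 -23.8 228.2] sd [0.2 0.2 0.2] rot [1.7987e+02 1.1000e-01 1.5958e+02] F [-0.2 -0.4 -0.7] M [ 0.02  0.01 -0.01] t 13.85
tcp goal [668.4 -24.2 219. ] shift [ 0.002 -0.006  0.092] turn [0.0007 0.0006 0.0004]
```

Call:
step_arm --deltas '[{"dx":0.002,"dy":-0.006,"dz":0.09,"rx":0,"ry":0,"rz":0,"hand":-1},{"dx":0,"dy":0,"dz":0.08,"rx":0,"ry":0,"rz":0,"hand":-1},{"dx":0,"dy":0,"dz":0.03,"rx":0,"ry":0,"rz":0,"hand":-1},{"dx":0,"dy":0,"dz":0.03,"rx":0,"ry":0,"rz":0,"hand":-1},{"dx":0,"dy":0,"dz":0.02,"rx":0,"ry":0,"rz":0,"hand":-1},{"dx":0,"dy":0,"dz":0,"rx":0,"ry":0,"rz":0,"hand":-1},{"dx":0,"dy":0,"dz":0,"rx":0,"ry":0,"rz":0,"hand":-1}]' --squeeze 110

```text
time: 14.55
position: [668.4, -24.7, 202.7]
tool_rot: [179.9, 0.1, 159.4]
ft_force: [0.2, 0.1, 1.6]
width: 11.1
grasp_force: 108.7
```

The blade is in the slot with no contact force. Turning clockwise.

Call:
step_arm --deltas '[{"dx":0,"dy":0,"dz":0,"rx":0,"ry":0,"rz":0.045,"hand":-1},{"dx":0,"dy":0,"dz":0,"rx":0,"ry":0,"rz":0.045,"hand":-1},{"dx":0,"dy":0,"dz":0,"rx":0,"ry":0,"rz":0.045,"hand":-1},{"dx":0,"dy":0,"dz":0,"rx":0,"ry":0,"rz":0.045,"hand":-1},{"dx":0,"dy":0,"dz":0,"rx":0,"ry":0,"rz":0.045,"hand":-1}]'

```text
time: 15.05
position: [667.4, -26.1, 202.7]
tool_rot: [-179.9, 0.1, 118.6]
ft_force: [-4.1, -4.0, 2.5]
width: 10.5
grasp_force: 108.7
```

Run:
```python
from h import *
avg(3);print(r.get_obs()["width"])
```

```text
pos [667.4 -26.1 202.7] sd [0. 0. 0.] rot [-1.7995e+02  8.0000e-02  1.1851e+02] F [-4.  -4.3  2.4] M [-1.12  1.18  0.07] t 15.2
10.78070943354531
```

Call:
step_arm --deltas '[{"dx":0,"dy":0,"dz":0,"rx":0,"ry":0,"rz":0.045,"hand":-1},{"dx":0,"dy":0,"dz":0,"rx":0,"ry":0,"rz":0.045,"hand":-1},{"dx":0,"dy":0,"dz":0,"rx":0,"ry":0,"rz":0.045,"hand":-1},{"dx":0,"dy":0,"dz":0,"rx":0,"ry":0,"rz":0.045,"hand":-1}]'

```text
time: 15.6
position: [666.3, -26.4, 202.7]
tool_rot: [-179.9, 0.1, 86.2]
ft_force: [-8.8, -5.7, 4.2]
width: 10.9
grasp_force: 108.9
```

Run:
```python
from h import *
avg(3);print(r.get_obs()["width"])
```

```text
pos [666.3 -26.4 202.7] sd [0. 0. 0.] rot [-1.7989e+02  1.3000e-01  8.6100e+01] F [-7.6 -5.2  4.4] M [-1.28  2.05  0.06] t 15.75
10.522627108454811
```

Call:
step_arm --deltas '[{"dx":-0.005,"dy":-0.012,"dz":0,"rx":0,"ry":0,"rz":0,"hand":-1},{"dx":0,"dy":0,"dz":0,"rx":0,"ry":0,"rz":0.022,"hand":-1},{"dx":0,"dy":0,"dz":0,"rx":0,"ry":0,"rz":0.022,"hand":-1},{"dx":0,"dy":0,"dz":0,"rx":0,"ry":0,"rz":0,"hand":-1}]'

```text
time: 16.15
position: [665.6, -26.4, 202.7]
tool_rot: [-180.0, 0.1, 78.5]
ft_force: [-5.6, -3.4, 3.2]
width: 10.5
grasp_force: 108.9
```

Run:
```python
from h import *
avg(3);print(r.get_obs()["width"])
```

```text
pos [665.7 -26.4 202.7] sd [0. 0. 0.] rot [-1.7996e+02  9.0000e-02  7.8560e+01] F [-5.7 -3.9  3.6] M [-1.01  1.56  0.05] t 16.3
10.405174741099401
```

Call:
step_arm --deltas '[{"dx":0,"dy":0,"dz":0,"rx":0,"ry":0,"rz":0.022,"hand":-1},{"dx":0,"dy":0,"dz":0,"rx":0,"ry":0,"rz":0.022,"hand":-1},{"dx":0,"dy":0,"dz":0,"rx":0,"ry":0,"rz":0,"hand":-1}]'

```text
time: 16.6
position: [665.4, -26.4, 202.7]
tool_rot: [-179.9, 0.1, 70.7]
ft_force: [-6.5, -4.2, 3.9]
width: 10.6
grasp_force: 109.1
```

Run:
```python
from h import *
avg(3);print(r.get_obs()["width"])
```

```text
pos [665.4 -26.4 202.7] sd [0. 0. 0.] rot [-1.7995e+02  1.1000e-01  7.0720e+01] F [-6.9 -3.9  3.7] M [-1.08  1.82  0.7 ] t 16.75
10.316134313308426
```

Call:
step_arm --deltas '[{"dx":0,"dy":0,"dz":0,"rx":0,"ry":0,"rz":0.022,"hand":-1},{"dx":0,"dy":0,"dz":0,"rx":0,"ry":0,"rz":0,"hand":-1}]'

```text
time: 16.95
position: [665.3, -26.3, 202.7]
tool_rot: [-179.9, 0.1, 66.8]
ft_force: [-7.4, -5.2, 4.1]
width: 10.8
grasp_force: 109.6
```

Run:
```python
from h import *
avg(3);i,im=snap("chk1","top");snap("chk1w")
p=np.round(proj(i,[667.3,-23.8,140])).astype(int);print(p)
a=im[p[1]-30:p[1]+80,p[0]-50:p[0]+50,::-1];b=cv2.imread("pics/chk1w.png")
cv2.imwrite("pics/c5.png",np.hstack([cv2.resize(a,(400,440),interpolation=cv2.INTER_CUBIC),cv2.resize(b[100:430,170:470],(400,440))]))
```

```text
pos [665.3 -26.3 202.7] sd [0. 0. 0.] rot [-1.7994e+02  1.2000e-01  6.6810e+01] F [-6.7 -4.2  4. ] M [-1.06  1.93  1.03] t 17.1
[345 183]
```

View pics/c5.png

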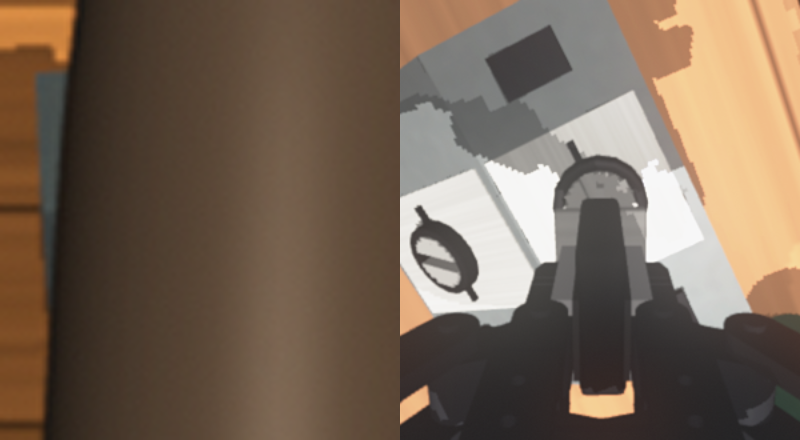

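The wrist torque rose to 1.0 N m, so the stop is reached. Backing off will show the contact angle and any slip.

Call:
step_arm --deltas '[{"dx":0,"dy":0,"dz":0,"rx":0,"ry":0,"rz":-0.022,"hand":-1},{"dx":0,"dy":0,"dz":0,"rx":0,"ry":0,"rz":0,"hand":-1}]'

```text
time: 17.4
position: [665.4, -26.1, 202.7]
tool_rot: [-179.9, 0.1, 70.8]
ft_force: [-6.8, -2.6, 4.5]
width: 10.6
grasp_force: 109.2
```

Run:
```python
from h import *
avg(3)
```

```text
pos [665.4 -26.1 202.7] sd [0. 0. 0.] rot [-1.7993e+02  8.0000e-02  7.0780e+01] F [-6.5 -2.8  4.2] M [-0.85  1.85  0.62] t 17.55
```

Call:
step_arm --deltas '[{"dx":0,"dy":0,"dz":0,"rx":0,"ry":0,"rz":-0.022,"hand":-1},{"dx":0,"dy":0,"dz":0,"rx":0,"ry":0,"rz":0,"hand":-1}]'

```text
time: 17.75
position: [665.5, -26.2, 202.7]
tool_rot: [-179.9, 0.1, 74.7]
ft_force: [-5.5, -2.9, 2.8]
width: 10.9
grasp_force: 109.0
```

Run:
```python
from h import *
avg(3)
```

```text
pos [665.5 -26.2 202.7] sd [0. 0. 0.] rot [-1.7994e+02  8.0000e-02  7.4700e+01] F [-6.4 -3.5  3.6] M [-0.89  1.72  0.32] t 17.9
```

Call:
step_arm --deltas '[{"dx":0,"dy":0,"dz":0,"rx":0,"ry":0,"rz":-0.022,"hand":-1},{"dx":0,"dy":0,"dz":0,"rx":0,"ry":0,"rz":-0.022,"hand":-1},{"dx":0,"dy":0,"dz":0,"rx":0,"ry":0,"rz":0,"hand":-1}]'

```text
time: 18.2
position: [666.1, -26.1, 202.7]
tool_rot: [-180.0, 0.0, 82.6]
ft_force: [-4.1, -3.3, 3.0]
width: 10.9
grasp_force: 108.9
```

Run:
```python
from h import *
avg(3)
```

```text
pos [666.1 -26.1 202.7] sd [0. 0. 0.] rot [-1.800e+02  4.000e-02  8.255e+01] F [-4.4 -3.2  3.1] M [-0.89  1.34  0.05] t 18.35
```

Call:
step_arm --deltas '[{"dx":0,"dy":0,"dz":0,"rx":0,"ry":0,"rz":-0.04,"hand":-1},{"dx":0,"dy":0,"dz":0,"rx":0,"ry":0,"rz":0,"hand":-1}]'

```text
time: 18.55
position: [667.1, -25.4, 202.7]
tool_rot: [179.9, -0.1, 89.8]
ft_force: [-1.6, -1.3, 2.7]
width: 10.7
grasp_force: 108.7
```

Run:
```python
from h import *
avg(3)
```

```text
pos [667.  -25.4 202.7] sd [0. 0. 0.] rot [ 1.7991e+02 -5.0000e-02  8.9660e+01] F [-2.1 -1.7  2.6] M [-0.42  0.64  0.  ] t 18.7
```

Call:
step_arm --deltas '[{"dx":0,"dy":0,"dz":-0.1,"rx":0,"ry":0,"rz":0,"hand":-1},{"dx":0,"dy":0,"dz":-0.2,"rx":0,"ry":0,"rz":0,"hand":-1},{"dx":0,"dy":0,"dz":-0.2,"rx":0,"ry":0,"rz":0,"hand":-1},{"dx":0,"dy":0,"dz":-0.1,"rx":0,"ry":0,"rz":0,"hand":-1},{"dx":0,"dy":0,"dz":0,"rx":0,"ry":0,"rz":0,"hand":-1},{"dx":0,"dy":0,"dz":0,"rx":0,"ry":0,"rz":0,"hand":-1}]'

```text
time: 19.3
position: [667.3, -25.0, 261.8]
tool_rot: [179.9, -0.1, 89.8]
ft_force: [0.7, -0.6, -1.2]
width: 10.7
grasp_force: 108.3
```

Run:
```python
from h import *
p,q=avg(4)
y=R.from_euler("z",3.16,degrees=True);c,s=np.cos(np.radians(35)),np.sin(np.radians(35))
n=y.apply([-s,0,c]);ex=y.apply([c,0,s]);ey=np.cross(n,ex)
a=np.radians(-16+180);b=np.cos(a)*ex+np.sin(a)*ey
step(p,q,np.array([572,-29.5,103.2])+60*n,-n,b)
# straight-up staging
print(n)
```

```text
pos [667.  -25.1 261.3] sd [0.2 0.  0.3] rot [ 1.7999e+02 -9.0000e-02  8.9770e+01] F [ 0.2 -0.5 -1.5] M [-0.    0.02  0.  ] t 19.5
tcp goal [499.1 -33.9 209.5] shift [-0.095 -1.678  0.517] turn [-0.1707 -0.1215 -0.4158]
[-0.57270431 -0.03161808  0.81915204]
```

Call:
step_arm --deltas '[{"dx":0,"dy":0,"dz":0,"rx":-0.01707,"ry":-0.01215,"rz":-0.04158,"hand":-1},{"dx":0,"dy":0,"dz":0,"rx":-0.01707,"ry":-0.01215,"rz":-0.04158,"hand":-1},{"dx":0,"dy":0,"dz":0,"rx":-0.01707,"ry":-0.01215,"rz":-0.04158,"hand":-1},{"dx":0,"dy":0,"dz":0,"rx":-0.01707,"ry":-0.01215,"rz":-0.04158,"hand":-1},{"dx":0,"dy":0,"dz":0,"rx":-0.01707,"ry":-0.01215,"rz":-0.04158,"hand":-1},{"dx":0,"dy":0,"dz":0,"rx":-0.01707,"ry":-0.01215,"rz":-0.04158,"hand":-1},{"dx":0,"dy":0,"dz":0,"rx":-0.01707,"ry":-0.01215,"rz":-0.04158,"hand":-1},{"dx":0,"dy":0,"dz":0,"rx":-0.01707,"ry":-0.01215,"rz":-0.04158,"hand":-1},{"dx":0,"dy":0,"dz":0,"rx":-0.01707,"ry":-0.01215,"rz":-0.04158,"hand":-1},{"dx":0,"dy":0,"dz":0,"rx":-0.01707,"ry":-0.01215,"rz":-0.04158,"hand":-1}]'

```text
time: 20.5
position: [666.1, -24.7, 261.7]
tool_rot: [169.2, 33.6, 164.3]
ft_force: [1.7, 0.3, -1.5]
width: 10.7
grasp_force: 108.2
```

```bash
cat >> h.py <<'E'
_y=R.from_euler("z",3.16,degrees=True);_c,_s=np.cos(np.radians(35)),np.sin(np.radians(35))
N=_y.apply([-_s,0,_c]);EX=_y.apply([_c,0,_s]);EY=np.cross(N,EX);SC=np.array([572,-29.5,103.2])
def slope(p,q,h,a,**k):
    a=np.radians(a);step(p,q,SC+h*N,-N,np.cos(a)*EX+np.sin(a)*EY,**k)
    x=q.as_matrix()[:,0];print("blade angle",np.degrees(np.arctan2(x@EY,x@EX)).round(1),"key origin rel",np.round([(p+q.apply([1.2,0,69])-SC)@v for v in (EX,EY,N)],1))
E
python3 - <<'E'
from h import *
p,q=avg(3);slope(p,q,40,164);print(np.round(r.get_obs()["joint_positions"],1))
E
```

```text
pos [665.3 -25.4 260.8] sd [0.6 0.5 0.6] rot [169.17  33.58 164.2 ] F [-0.7 -0.4 -1.9] M [-0.06  0.78 -0.01] t 20.65
tcp goal [510.5 -33.2 193.1] shift [ 1.597 -0.441 -0.337] turn [0.0005 0.0004 0.0016]
blade angle 164.3 key origin rel [165.9  -0.6   6.6]
[ -4.   -4.6 -20.6  39.3   4.   10.3]
```

Call:
step_arm --deltas '[{"dx":0,"dy":0,"dz":-0.17,"rx":0,"ry":0,"rz":0.0016,"hand":-1},{"dx":0,"dy":0,"dz":-0.17,"rx":0,"ry":0,"rz":0,"hand":-1},{"dx":0.32,"dy":-0.088,"dz":0,"rx":0,"ry":0,"rz":0,"hand":-1},{"dx":0.32,"dy":-0.088,"dz":0,"rx":0,"ry":0,"rz":0,"hand":-1},{"dx":0.32,"dy":-0.088,"dz":0,"rx":0,"ry":0,"rz":0,"hand":-1},{"dx":0.32,"dy":-0.088,"dz":0,"rx":0,"ry":0,"rz":0,"hand":-1},{"dx":0.32,"dy":-0.088,"dz":0,"rx":0,"ry":0,"rz":0,"hand":-1},{"dx":0,"dy":0,"dz":0,"rx":0,"ry":0,"rz":0,"hand":-1},{"dx":0,"dy":0,"dz":0,"rx":0,"ry":0,"rz":0,"hand":-1}]'

```text
time: 21.55
position: [512.1, -31.1, 195.4]
tool_rot: [168.8, 33.5, 163.4]
ft_force: [0.6, 0.4, -0.7]
width: 10.9
grasp_force: 108.4
```

Run:
```python
from h import *
p,q=avg(5);slope(p,q,10,164);print(np.round(r.get_obs()["joint_positions"],1))
```

```text
pos [513.1 -31.2 196.3] sd [0.5 0.  0.5] rot [168.82  33.54 163.45] F [ 0.7 -0.2 -0.7] M [-0.02  0.63 -0.  ] t 21.8
tcp goal [527.7 -32.3 168.6] shift [ 0.033 -0.03   0.31 ] turn [ 0.0001  0.0008 -0.0018]
blade angle 163.7 key origin rel [ 4.1  1.9 41. ]
[ -6.7 -20.9 -41.   35.2   5.7   8.2]
```

Call:
step_arm --deltas '[{"dx":0.033,"dy":-0.03,"dz":0.1,"rx":0,"ry":0,"rz":-0.0018,"hand":-1},{"dx":0,"dy":0,"dz":0.2,"rx":0,"ry":0,"rz":0,"hand":-1},{"dx":0,"dy":0,"dz":0,"rx":0,"ry":0,"rz":0,"hand":-1},{"dx":0,"dy":0,"dz":0,"rx":0,"ry":0,"rz":0,"hand":-1}]'

```text
time: 22.2
position: [525.5, -32.3, 167.0]
tool_rot: [169.1, 33.4, 163.9]
ft_force: [0.3, 0.4, -1.7]
width: 10.6
grasp_force: 108.4
```

Run:
```python
from h import *
p,q=avg(5);slope(p,q,-6,164)
```

```text
pos [525.9 -32.4 168.2] sd [0.2 0.  0.7] rot [169.08  33.53 163.91] F [-0.1  0.2 -1.3] M [-0.03  0.66 -0.  ] t 22.45
tcp goal [536.9 -31.8 155.5] shift [-0.016  0.005  0.168] turn [0.0001 0.0004 0.0003]
blade angle 164.1 key origin rel [-1.7 -0.  10.7]
```

Call:
step_arm --deltas '[{"dx":-0.014,"dy":0.005,"dz":0.05,"rx":0,"ry":0,"rz":0,"hand":-1},{"dx":0,"dy":0,"dz":0.04,"rx":0,"ry":0,"rz":0,"hand":-1},{"dx":0,"dy":0,"dz":0.03,"rx":0,"ry":0,"rz":0,"hand":-1},{"dx":0,"dy":0,"dz":0.03,"rx":0,"ry":0,"rz":0,"hand":-1},{"dx":0,"dy":0,"dz":0.015,"rx":0,"ry":0,"rz":0,"hand":-1},{"dx":0,"dy":0,"dz":0,"rx":0,"ry":0,"rz":0,"hand":-1},{"dx":0,"dy":0,"dz":0,"rx":0,"ry":0,"rz":0,"hand":-1}]'

```text
time: 23.15
position: [536.3, -31.6, 155.9]
tool_rot: [169.1, 33.5, 163.9]
ft_force: [-9.6, -0.5, 7.0]
width: 10.7
grasp_force: 110.7
```

Run:
```python
from h import *
p,q=avg(3);slope(p,q,-6,164)
```

```text
pos [536.3 -31.6 155.9] sd [0. 0. 0.] rot [169.08  33.55 163.91] F [-8.7 -0.2  7.4] M [0.03 1.51 0.07] t 23.3
tcp goal [536.9 -31.8 155.5] shift [-0.003 -0.001  0.007] turn [0.0001 0.0004 0.0003]
blade angle 164.1 key origin rel [-0.1  0.2 -5.3]
```

Depth is 5.3 mm, with a light touch on the slot's bottom. Turning clockwise.

Call:
step_arm --deltas '[{"dx":0,"dy":0,"dz":-0.006,"rx":0,"ry":0,"rz":0.045,"hand":-1},{"dx":0,"dy":0,"dz":0,"rx":0,"ry":0,"rz":0.045,"hand":-1},{"dx":0,"dy":0,"dz":0,"rx":0,"ry":0,"rz":0.045,"hand":-1},{"dx":0,"dy":0,"dz":0,"rx":0,"ry":0,"rz":0.045,"hand":-1},{"dx":0,"dy":0,"dz":0,"rx":0,"ry":0,"rz":0.045,"hand":-1}]'

```text
time: 23.8
position: [535.5, -33.0, 155.5]
tool_rot: [149.7, 18.4, 121.3]
ft_force: [-7.0, -4.7, 4.6]
width: 10.3
grasp_force: 109.4
```

Run:
```python
from h import *
p,q=avg(3);slope(p,q,-6,164);print("M along N",np.mean([r.get_obs()["wrist_torque"]],0)@N)
```

```text
pos [535.5 -33.  155.5] sd [0. 0. 0.] rot [149.71  18.41 121.2 ] F [-6.9 -4.6  3.5] M [-1.    1.54 -0.56] t 23.95
tcp goal [536.9 -31.8 155.5] shift [0.003 0.016 0.008] turn [-0.001   0.0006 -0.2271]
blade angle 123.1 key origin rel [-0.7 -0.7 -5.2]
M along N 0.060471248549752776
```

Call:
step_arm --deltas '[{"dx":0,"dy":0,"dz":0,"rx":0,"ry":0,"rz":0.045,"hand":-1},{"dx":0,"dy":0,"dz":0,"rx":0,"ry":0,"rz":0.045,"hand":-1},{"dx":0,"dy":0,"dz":0,"rx":0,"ry":0,"rz":0.045,"hand":-1},{"dx":0,"dy":0,"dz":0,"rx":0,"ry":0,"rz":0.045,"hand":-1},{"dx":0,"dy":0,"dz":0,"rx":0,"ry":0,"rz":0.03,"hand":-1},{"dx":0,"dy":0,"dz":0,"rx":0,"ry":0,"rz":0.03,"hand":-1}]'

```text
time: 24.55
position: [534.6, -33.3, 154.7]
tool_rot: [145.5, -5.5, 84.9]
ft_force: [-12.8, -6.3, 5.0]
width: 10.7
grasp_force: 110.1
```

Run:
```python
from h import *
p,q=avg(3);slope(p,q,-6,164);print("M along N",np.mean([r.get_obs()["wrist_torque"]],0)@N)
```

```text
pos [534.6 -33.3 154.7] sd [0. 0. 0.] rot [145.51  -5.48  84.82] F [-11.9  -5.6   5.5] M [-1.21  2.39 -0.71] t 24.7
tcp goal [536.9 -31.8 155.5] shift [0.018 0.021 0.007] turn [-0.0015  0.0008 -0.4665]
blade angle 80.0 key origin rel [-1.2 -0.8 -5.3]
M along N 0.033050809515509094
```

Call:
step_arm --deltas '[{"dx":0,"dy":-0.008,"dz":-0.006,"rx":0,"ry":0,"rz":0.022,"hand":-1},{"dx":0,"dy":0,"dz":0,"rx":0,"ry":0,"rz":0.022,"hand":-1},{"dx":0,"dy":0,"dz":0,"rx":0,"ry":0,"rz":0.022,"hand":-1},{"dx":0,"dy":0,"dz":0,"rx":0,"ry":0,"rz":0,"hand":-1}]'

```text
time: 25.1
position: [533.8, -33.1, 154.4]
tool_rot: [147.0, -12.0, 75.0]
ft_force: [-7.0, -4.6, 0.1]
width: 10.8
grasp_force: 109.1
```

Run:
```python
from h import *
p,q=avg(3);slope(p,q,-6,164);print("M along N",np.mean([r.get_obs()["wrist_torque"]],0)@N)
```

```text
pos [533.8 -33.1 154.4] sd [0. 0. 0.] rot [147.   -11.94  75.09] F [-6.4 -4.8  0.4] M [-1.5   1.82 -0.24] t 25.25
tcp goal [536.9 -31.8 155.5] shift [0.022 0.026 0.009] turn [-0.0014  0.0009 -0.5308]
blade angle 68.5 key origin rel [-1.8 -0.6 -5.1]
M along N 0.5748178309044598
```

Call:
step_arm --deltas '[{"dx":0,"dy":0,"dz":0,"rx":0,"ry":0,"rz":0.022,"hand":-1},{"dx":0,"dy":0,"dz":0,"rx":0,"ry":0,"rz":0,"hand":-1}]'

```text
time: 25.45
position: [533.7, -33.0, 154.3]
tool_rot: [147.8, -14.1, 71.7]
ft_force: [-7.0, -6.0, 1.5]
width: 10.6
grasp_force: 109.6
```

Run:
```python
from h import *
p,q=avg(3);slope(p,q,-6,164);print("M along N",np.mean([r.get_obs()["wrist_torque"]],0)@N)
```

```text
pos [533.7 -33.  154.3] sd [0. 0. 0.] rot [147.77 -14.05  71.71] F [-6.8 -5.8  0.9] M [-1.74  1.91  0.02] t 25.6
tcp goal [536.9 -31.8 155.5] shift [0.024 0.025 0.009] turn [-0.0014  0.0009 -0.5525]
blade angle 64.5 key origin rel [-1.8 -0.6 -5.1]
M along N 0.9808238296385762
```

Both screws are at their stops. Backing off and withdrawing.

Call:
step_arm --deltas '[{"dx":0,"dy":0,"dz":0,"rx":0,"ry":0,"rz":-0.045,"hand":-1},{"dx":0,"dy":0,"dz":0,"rx":0,"ry":0,"rz":-0.045,"hand":-1},{"dx":0,"dy":0,"dz":0,"rx":0,"ry":0,"rz":-0.045,"hand":-1},{"dx":0,"dy":0,"dz":0,"rx":0,"ry":0,"rz":0,"hand":-1},{"dx":0,"dy":0,"dz":-0.1,"rx":0,"ry":0,"rz":0,"hand":-1},{"dx":0,"dy":0,"dz":-0.3,"rx":0,"ry":0,"rz":0,"hand":-1},{"dx":0,"dy":0,"dz":-0.4,"rx":0,"ry":0,"rz":0,"hand":-1},{"dx":0,"dy":0,"dz":-0.3,"rx":0,"ry":0,"rz":0,"hand":-1},{"dx":0,"dy":0,"dz":0,"rx":0,"ry":0,"rz":0,"hand":-1},{"dx":0,"dy":0,"dz":0,"rx":0,"ry":0,"rz":0,"hand":-1}]'

```text
time: 26.6
position: [472.2, -35.2, 247.0]
tool_rot: [144.8, -0.7, 92.1]
ft_force: [-0.0, -0.7, -1.7]
width: 10.8
grasp_force: 108.4
```

Run:
```python
from h import *
p,q=avg(3);a=np.radians(179.3)
step(p,q,[434,258.5,185],[0,0,-1],[np.cos(a),np.sin(a),0])
I=snap("end1")[0]
for n,c in (("top",[667.3,-23.8,140]),("slope",SC)): print(n,np.round(proj(I,c)))
```

```text
pos [472.  -35.1 245.7] sd [0.2 0.1 1. ] rot [144.92  -0.72  92.12] F [-0.  -0.5 -1.4] M [-0.02  0.72  0.02] t 26.75
tcp goal [435.2 258.5 254. ] shift [ 2.948 -0.185 -0.186] turn [ 0.1584  0.1448 -0.4691]
top [429. 211.]
slope [321. 219.]
```

Call:
step_arm --deltas '[{"dx":0,"dy":0,"dz":0,"rx":0.0144,"ry":0.01316,"rz":-0.04265,"hand":-1},{"dx":0,"dy":0,"dz":0,"rx":0.0144,"ry":0.01316,"rz":-0.04265,"hand":-1},{"dx":0,"dy":0,"dz":0,"rx":0.0144,"ry":0.01316,"rz":-0.04265,"hand":-1},{"dx":0,"dy":0,"dz":0,"rx":0.0144,"ry":0.01316,"rz":-0.04265,"hand":-1},{"dx":0,"dy":0,"dz":0,"rx":0.0144,"ry":0.01316,"rz":-0.04265,"hand":-1},{"dx":0,"dy":0,"dz":0,"rx":0.0144,"ry":0.01316,"rz":-0.04265,"hand":-1},{"dx":0,"dy":0,"dz":0,"rx":0.0144,"ry":0.01316,"rz":-0.04265,"hand":-1},{"dx":0,"dy":0,"dz":0,"rx":0.0144,"ry":0.01316,"rz":-0.04265,"hand":-1},{"dx":0,"dy":0,"dz":0,"rx":0.0144,"ry":0.01316,"rz":-0.04265,"hand":-1},{"dx":0,"dy":0,"dz":0,"rx":0.0144,"ry":0.01316,"rz":-0.04265,"hand":-1}]'

```text
time: 27.8
position: [472.5, -35.2, 244.5]
tool_rot: [177.4, 2.0, 171.9]
ft_force: [-0.3, -0.8, -1.0]
width: 10.7
grasp_force: 108.1
```

Call:
step_arm --deltas '[{"dx":0,"dy":0,"dz":0,"rx":0.0144,"ry":0.01316,"rz":-0.04265,"hand":-1},{"dx":0,"dy":0,"dz":0,"rx":0,"ry":0,"rz":0,"hand":-1},{"dx":0,"dy":0,"dz":0,"rx":0,"ry":0,"rz":0,"hand":-1}]'

```text
time: 28.1
position: [472.4, -34.7, 244.7]
tool_rot: [180.0, -0.1, 179.2]
ft_force: [0.7, 0.8, -1.8]
width: 11.0
grasp_force: 108.2
```

Run:
```python
from h import *
p,q=avg(3);a=np.radians(179.3)
step(p,q,[434,258.5,185],[0,0,-1],[np.cos(a),np.sin(a),0])
I=snap("end2")[0]
cs=[]
for nm in ("end1","end2"):
    I=load(nm);im=cv2.imread(f"pics/{nm}.png")
    for n,c in (("top",[667.3,-23.8,140]),("slope",SC)):
        u,v=np.round(proj(I,c)).astype(int);print(nm,n,u,v)
        u=min(max(u,50),590);v=min(max(v,37),442);cs.append(cv2.resize(im[v-37:v+38,u-50:u+50],(400,300),interpolation=cv2.INTER_CUBIC))
cv2.imwrite("pics/c6.png",np.vstack([np.hstack(cs[:2]),np.hstack(cs[2:])]))
```

```text
pos [472.2 -34.9 245.1] sd [0.2 0.2 0.3] rot [-1.7999e+02 -3.0000e-02  1.7923e+02] F [ 0.2  0.3 -0.9] M [ 0.    0.02 -0.01] t 28.25
tcp goal [435.2 258.5 254. ] shift [ 0.409  2.929 -0.089] turn [-0.     -0.0002 -0.0004]
end1 top 429 211
end1 slope 321 219
end2 top 337 465
end2 slope 328 338
```

View pics/c6.png

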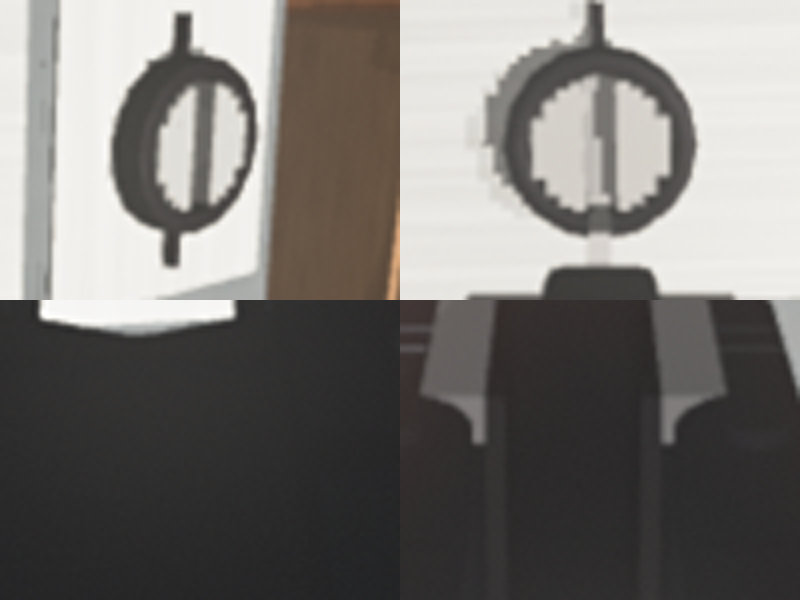

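The crops show both slots in line with their ribs, so both screws are tight. Now back to the rack.

Call:
step_arm --deltas '[{"dx":0.058,"dy":0.419,"dz":-0.013,"rx":0,"ry":0,"rz":0,"hand":-1},{"dx":0.058,"dy":0.419,"dz":-0.013,"rx":0,"ry":0,"rz":0,"hand":-1},{"dx":0.058,"dy":0.419,"dz":-0.013,"rx":0,"ry":0,"rz":0,"hand":-1},{"dx":0.058,"dy":0.419,"dz":-0.013,"rx":0,"ry":0,"rz":0,"hand":-1},{"dx":0.058,"dy":0.419,"dz":-0.013,"rx":0,"ry":0,"rz":0,"hand":-1},{"dx":0.058,"dy":0.419,"dz":-0.013,"rx":0,"ry":0,"rz":0,"hand":-1},{"dx":0.058,"dy":0.419,"dz":-0.013,"rx":0,"ry":0,"rz":0,"hand":-1},{"dx":0,"dy":0,"dz":0,"rx":0,"ry":0,"rz":0,"hand":-1},{"dx":0,"dy":0,"dz":0,"rx":0,"ry":0,"rz":0,"hand":-1}]'

```text
time: 29.2
position: [434.3, 259.1, 254.8]
tool_rot: [-179.9, 0.0, 179.4]
ft_force: [-0.1, -0.4, -0.3]
width: 10.6
grasp_force: 108.3
```

Run:
```python
from h import *
p,q=avg(4);a=np.radians(179.3)
step(p,q,[434,259.3,90],[0,0,-1],[np.cos(a),np.sin(a),0])
```

```text
pos [434.5 258.2 254.9] sd [0.2 0.6 0.1] rot [-1.7994e+02  2.0000e-02  1.7934e+02] F [-0.1 -0.3 -1. ] M [-0.02  0.01  0.01] t 29.4
tcp goal [435.2 259.3 159. ] shift [-0.006  0.012  0.959] turn [-0.0003  0.0001  0.0002]
```

Call:
step_arm --deltas '[{"dx":-0.006,"dy":0.01,"dz":0.3,"rx":0,"ry":0,"rz":0,"hand":-1},{"dx":0,"dy":0,"dz":0.3,"rx":0,"ry":0,"rz":0,"hand":-1},{"dx":0,"dy":0,"dz":0.33,"rx":0,"ry":0,"rz":0,"hand":-1},{"dx":0,"dy":0,"dz":0,"rx":0,"ry":0,"rz":0,"hand":-1},{"dx":0,"dy":0,"dz":0,"rx":0,"ry":0,"rz":0,"hand":-1}]'

```text
time: 29.9
position: [435.3, 258.7, 162.3]
tool_rot: [-179.9, -0.0, 179.3]
ft_force: [-0.6, 0.3, -0.2]
width: 10.8
grasp_force: 108.2
```

Run:
```python
from h import *
p,q=avg(4);a=np.radians(179.3)
step(p,q,[434,259.3,32],[0,0,-1],[np.cos(a),np.sin(a),0])
```

```text
pos [436.  259.4 163.3] sd [0.5 0.4 0.6] rot [-1.8000e+02  9.0000e-02  1.7931e+02] F [ 0.2 -0.  -0.5] M [ 0.01 -0.04 -0.02] t 30.1
tcp goal [435.2 259.3 101. ] shift [ 0.009 -0.001  0.623] turn [-0.      0.0005  0.0001]
```

Call:
step_arm --deltas '[{"dx":0.006,"dy":0,"dz":0.1,"rx":0,"ry":0,"rz":0,"hand":-1},{"dx":0,"dy":0,"dz":0.15,"rx":0,"ry":0,"rz":0,"hand":-1},{"dx":0,"dy":0,"dz":0.15,"rx":0,"ry":0,"rz":0,"hand":-1},{"dx":0,"dy":0,"dz":0.15,"rx":0,"ry":0,"rz":0,"hand":-1},{"dx":0,"dy":0,"dz":0.06,"rx":0,"ry":0,"rz":0,"hand":-1},{"dx":0,"dy":0,"dz":0,"rx":0,"ry":0,"rz":0,"hand":-1},{"dx":0,"dy":0,"dz":0,"rx":0,"ry":0,"rz":0,"hand":-1}]'

```text
time: 30.8
position: [434.9, 259.7, 101.0]
tool_rot: [-180.0, 0.0, 179.4]
ft_force: [0.6, 1.0, -1.1]
width: 10.5
grasp_force: 108.8
```

Call:
step_arm --deltas '[{"dx":0,"dy":0,"dz":0.015,"rx":0,"ry":0,"rz":0,"hand":-1},{"dx":0,"dy":0,"dz":0,"rx":0,"ry":0,"rz":0,"hand":-1},{"dx":0,"dy":0,"dz":0,"rx":0,"ry":0,"rz":0,"hand":0.2},{"dx":0,"dy":0,"dz":0,"rx":0,"ry":0,"rz":0,"hand":0.2},{"dx":0,"dy":0,"dz":0,"rx":0,"ry":0,"rz":0,"hand":0.2},{"dx":0,"dy":0,"dz":0,"rx":0,"ry":0,"rz":0,"hand":0.2},{"dx":0,"dy":0,"dz":0,"rx":0,"ry":0,"rz":0,"hand":0.2}]'

```text
time: 31.5
position: [434.7, 259.5, 99.2]
tool_rot: [-179.9, -0.0, 179.4]
ft_force: [0.0, -1.4, 0.6]
width: 51.0
grasp_force: 0.0
```

Call:
step_arm --deltas '[{"dx":0,"dy":0,"dz":-0.2,"rx":0,"ry":0,"rz":0,"hand":0.2},{"dx":0,"dy":0,"dz":-0.4,"rx":0,"ry":0,"rz":0,"hand":0.2},{"dx":0,"dy":0,"dz":-0.4,"rx":0,"ry":0,"rz":0,"hand":0.2},{"dx":0,"dy":0,"dz":-0.4,"rx":0,"ry":0,"rz":0,"hand":0.2},{"dx":0,"dy":0,"dz":-0.4,"rx":0,"ry":0,"rz":0,"hand":0.2},{"dx":0,"dy":0,"dz":0,"rx":0,"ry":0,"rz":0,"hand":0.2},{"dx":0,"dy":0,"dz":0,"rx":0,"ry":0,"rz":0,"hand":0.2}]'

```text
time: 32.2
position: [435.2, 260.0, 280.2]
tool_rot: [180.0, 0.1, 179.4]
ft_force: [0.4, -0.4, -1.0]
width: 51.4
grasp_force: 0.0
```

Run:
```python
from h import *
I,_=snap("fin1");a=pts("wrist",["key_collar","blade_key"]);print("exp collar",proj(I,[434,258.5,85]),"exp handle top",proj(I,[434,258.5,135]))
b={}
for c in ("top","scene"): 
    J,_=snap("fin_"+c,c);x=pts(c,["key_collar"],3);print(c,"exp",proj(J,[434,258.5,85]).round(1))
```

```text
key_collar [(0.92, [321.8, 209.2]), (0.78, [320.2, 101.4])]
blade_key [(0.85, [321.4, 106.6]), (0.68, [240.6, 120.4])]
exp collar [318.54649539 209.20346091] exp handle top [318.17667285 221.23250596]
key_collar [(0.78, [257.6, 328.1]), (0.77, [217.7, 338.7]), (0.46, [219.7, 295.3])]
top exp [216.  292.6]
key_collar [(0.76, [419.6, 201.2]), (0.73, [405.9, 196.2]), (0.64, [366.1, 200.3])]
scene exp [419.4 203.1]
```

Run:
```python
from h import *
print(tri([(load("fin1"),(321.8,209.2)),(load("fin_scene"),(419.6,201.2))]))
# same-box dark handle comparison with start in scene view
a=cv2.imread("pics/scene0.png",0)[170:225,395:440].astype(int);b=cv2.imread("pics/fin_scene.png",0)[170:225,395:440].astype(int)
print("mean abs diff around key",np.abs(a-b).mean(), "dark px",(a<45).sum(),(b<45).sum(), np.mean(np.nonzero(a<45),1),np.mean(np.nonzero(b<45),1))
print(r.sign_off())
```

```text
(array([432.8088199 , 260.36543873,  88.69525978]), [1.2, 1.2])
mean abs diff around key 14.38020202020202 dark px 0 0 [nan nan] [nan nan]
the job is handed in; nothing more can be done
None
  return _methods._mean(a, axis=axis, dtype=dtype,
  ret = um.true_divide(
```

I turned both screws clockwise to their stops with the slot key (both slots line up with their ribs), hung the key back in the rack's -y fork, let go, and handed the job in at about 32 s; no verdict came back. My last measurement put the collar within about 2 mm sideways of where it first hung and about 4 mm higher, within measuring error.

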